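# Put the steel tins away in a square pile in the drawer

## Robot

A 6-joint arm with a two-finger parallel gripper is mounted at the origin on the work surface. World frame = base frame: x ahead of the robot, y to its left, z up, the work surface at z = 0. Lengths are in m, angles in rad, forces in N, time in s.
With the tool pointing down it reaches from about 0.35 to 0.925 m from the base axis. Payload 6.4 kg.
Tool frame: the origin (TCP) lies at the very end of the fingers, on their centre line; the grasp point (between the pads) lies 19 mm behind it; z points along the fingers, y is the line along which they close (so a half turn about z gives the same grasp; the last joint's range is limited). The gripper opens to 94 mm and grips with 3 to 60 N. Pads are 16 mm wide; open, the fingers measure 119 mm over their backs; the gripper's body (75 mm by 177 mm) begins 78 mm behind the grasp point.
Start: joints at [1.086, 0.245, 1.558, -0, 1.339, -0.174], TCP at [0.199, 0.619, 0.205] pointing down, gripper open.
Joint ranges: [-3.13, 3.13], [-1.02, 2.26], [0.13, 2.54], [-0.95, 4.09], [0.21, 2.88], [-2.74, 2.74]. Speed limits (rad/s): [2.57, 2.57, 3.14, 3.14, 3.14, 3.14].

## Interface

Orientations are given as a unit quaternion [x, y, z, w].
In Python, from rig import ctrl gives the robot as it stands.
- The arm moves only by the tool send_rows, never from a script. Its arguments are lists of equal length, an entry for each row: "linear": the shift along the tool's x, y, z normalised to -1 to 1, where 1 is 75 cm, a list of three; "rot": the turn, a rotation vector about the tool's x, y, z normalised to -1 to 1, where 1 is pi/2 rad, a list of three. A call has 1 to 12 rows; each row is the pose to reach, as a shift and turn from the pose commanded when the call began, along the tool's axes at that moment; what a row does not reach only later rows make up. A row lasts 1/12 s, in which the tool goes at most 41.7 mm and 7.16 degrees, less where a joint would pass 70% of its speed; a pose out of reach is approached as far as the arm can. A call with a number of a shift or a turn outside -1 to 1 is refused whole. A call with a gripper value outside its range is refused whole. "jaw" is the closure, from 0 (fully open) to 1 (shut), set as the call begins (left out, the last holds). The fingers move at their own pace and stop on an object; "grip_force" is the grip in N (left out, the last holds). Time passes only in rows, so rows that repeat a pose let the fingers close. It gives the time, the measured TCP pose, the force, the opening and the grip force at its end, in the units of the state.
- ctrl.get_state(): the state, without advancing time (a new reading comes with each control period).
- ctrl.snapshot(name): name is "scene" or "top" or "wrist"; returns a dict with "img" (400x640x3 uint8, red, green, blue), "fx", "fy", "cx", "cy" (pixels), "R" (3x3) and "t" (3): a world point X has camera coordinates R X + t; the wrist camera has in their place "tool_from_camera" (4x4, takes a point from camera to tool coordinates, whose origin is the TCP and whose axes are the flange's). Camera axes: x right, y down, z forward; pixel columns grow to the right and rows downward; lengths in m; the calibration is good to about 2 mm. A picture is of the moment at which its call begins: read the wrist's pose just before it. There is no depth.
- ctrl.finish_job(): hands the job in; it is judged then, once.
The state is a dict: "t": time; "q": joint angles; "qd": joint speeds; "effort": joint torques, N m; "eef_pos": TCP position; "tcp_rot": TCP orientation; "ft_force": force on the tool from outside, world axes, zero at the start; "torque": the same for the moment, N m; "width": opening from 0.0 (shut) to 1.0 (fully open); "grasp_force": force on a finger pad.
Only numpy, scipy, OpenCV 4.12 (cv2) and the standard library are available. Lean on these libraries where they do the work, as an engineer would, in place of code of your own. Each camera call takes 0.05 s, during which the arm holds its last target. There are 200 camera calls.

## Task

Open the drawer and put the three oblong steel tins away in its wide bay, flat and lid up, as one neat pile: the largest at the bottom, the smallest on top, each centred on and squared up with the one beneath so that a ledge shows on all four sides, and the pile parallel to the drawer's sides. Then slide the drawer fully shut with the pile still neat, and leave everything else where it stands.

Things in the scene. Friction and masses are not known exactly. Their poses are not given: they have to be found in the camera images.
- tin_large: The largest of three closed oblong stainless steel tins with flat hinged lids, 100 x 64 x 20 mm (along its own x, y, z), about 120 g; lies flat, lid up. Origin: centre of its underside; x along its long side, z up out of the lid. The lid is part of it and stays shut.
- tin_medium: The middle one of three closed oblong stainless steel tins with flat hinged lids, 86 x 50 x 17 mm (along its own x, y, z), about 80 g; lies flat, lid up. Origin: centre of its underside; x along its long side, z up out of the lid. The lid is part of it and stays shut.
- tin_small: The smallest of three closed oblong stainless steel tins with flat hinged lids, 72 x 36 x 15 mm (along its own x, y, z), about 50 g; lies flat, lid up. Origin: centre of its underside; x along its long side, z up out of the lid. The lid is part of it and stays shut.
- unit: Fixed low light-wood drawer unit, 270 mm wide (y), 250 mm deep (x), 98 mm high, with one drawer; stands turned a little to the robot. Origin: on the shelf surface under the middle of its front face; +x runs back into the unit, the drawer comes out along -x. The opening is 72 mm high above the drawer's floor. A white lidded jar, fixed, stands 75 mm high at the back of its top.
- drawer (a joint): How far the drawer is out, in m: 0 fully shut, 0.18 at the stop. It may start up to 30 mm out. It runs freely (about 1.5 N friction) and stays where it is left.
- handle (a point): Middle of the drawer's level steel bar handle, 11 mm thick, 110 mm long along the unit's y; 62 mm above the shelf, 35 mm in front of the drawer front's outer face; moves with the drawer. The drawer front is 12 mm thick, its top edge 86 mm above the shelf.
- bay (a point): Point on the floor of the drawer's wide bay, on its centre line, 68 mm behind the drawer front's inner face; moves with the drawer. Axes as the unit's. Floor 16 mm above the shelf. Bay 165 mm wide (y), 214 mm long (146 mm behind the point). Walls stand 46 mm above the floor, the divider at the bay's +y side 34 mm; a comb lies beyond it. Drawer shut: point 80 mm inside the unit's front face.
- nail_brush: Bystander: wooden nail brush lying bristles down, 92 x 40 mm (x, y), 47 mm high with its bowed wooden handle. Origin: centre of its underside.
- round_tin: Bystander: closed round stainless steel tin, 62 mm across, 27 mm high. Origin: centre of its underside.
- travel_case: Bystander: shut clear plastic travel case with a yellow toothbrush in it, 205 x 30 x 22 mm (x, y, z; the hinge and the snap stand out 3 mm more at the sides). Origin: centre of its underside.
- dispenser: Bystander: upright empty foaming dispenser of clear plastic, 55 mm across, 159 mm high; its nozzle reaches 38 mm from its axis. Origin: centre of its underside.
- tumbler: Bystander: upright white ceramic tumbler, 72 mm across, 95 mm high. Origin: centre of its underside.
- compact: Bystander: closed round steel pocket mirror, 70 mm across, 13 mm thick, lying flat. Origin: centre of its underside.
Mind the look-alikes: they are no part of the job. Leave any orange, red or turquoise look-alike of the tin_large alone.

How it is judged:
By the outcome, as a careful person would: the job done as asked, in the order asked, and still so for the second after the job is handed in, with the robot touching nothing.
It also fails if it takes over 72 s, if anything falls off the work surface, if the arm or the gripper's body presses on something with over 40 N, if the wrist force passes 120 N, or if a joint passes its speed limit or range.

## Working session

There is one attempt and no reset: what is moved stays moved. The work goes in short steps, Python scripts to look and compute and a tool call to move; the robot and the scene stay as the last step left them, time stands still between calls to the robot, and variables do not carry over. Pictures are saved under pics/ and viewed, at most 10 in all, crops included, and the job is handed in when it is done.

Besides the shell and the picture viewer there is one more tool, called after "Call:" as name(argument=value, ...), one argument or row to a line, values as JSON. send_rows: Moves the arm, as the interface text tells. Scaled input: -1 to 1 covers 75 cm each way for a shift and pi/2 rad each way for a turn. Its arguments: {"type":"object","properties":{"linear":{"type":"array","items":{"type":"array","items":{"type":"number"}}},"rot":{"type":"array","items":{"type":"array","items":{"type":"number"}}},"jaw":{"type":"number"},"grip_force":{"type":"number"}},"required":["linear","rot"]}

```bash
mkdir -p pics; ls; python3 - <<'E'
from rig import ctrl
import cv2,pickle,numpy as np
s=ctrl.get_state();print(s)
d={}
for n in("scene","top"):
    c=ctrl.snapshot(n);d[n]=c;cv2.imwrite(f"pics/{n}0.png",c["img"][:,:,::-1])
    print(n,c["fx"],c["fy"],c["cx"],c["cy"],np.round(c["R"],3).tolist(),np.round(c["t"],3))
    print(-np.array(c["R"]).T@c["t"])
pickle.dump(d,open("s0.pkl","wb"))
E
```

```text
pics
{'t': 0.0, 'q': array([ 1.08588849e+00,  2.45812916e-01,  1.55901861e+00,  2.97411802e-05,
        1.33870183e+00, -1.74109980e-01]), 'qd': array([-1.24149161e-05,  2.85366976e-04,  1.58069928e-03, -8.09516247e-04,
       -2.82710530e-04,  1.20314984e-03]), 'effort': array([ 5.11015278e-04, -4.15825832e+01, -3.14609671e+01,  6.86140708e-02,
        3.29729856e-02, -1.16889091e-04]), 'eef_pos': array([0.19848701, 0.61831481, 0.20434364]), 'tcp_rot': array([ 1.54777555e-01,  9.87948868e-01, -9.13467156e-04, -3.27675256e-04]), 'ft_force': array([-0.51795624,  0.38818579,  0.53560407]), 'torque': array([-0.00806655, -0.02167133, -0.04086517]), 'grasp_force': 0.0, 'width': 1.0016495124962124}
scene 363.06931043722125 363.06931043722125 318.35591255032256 196.11830689695853 [[0.502, 0.865, 0.015], [0.535, -0.297, -0.791], [-0.68, 0.405, -0.611]] [-0.154 -0.252  1.391]
[ 1.15739974 -0.50536751  0.65372729]
top 517.2066218148025 517.2066218148025 317.59434328652446 197.77488601237096 [[0.014, -1.0, 0.014], [-0.98, -0.016, -0.197], [0.197, -0.011, -0.98]] [-0.127  0.518  1.311]
[ 0.25131047 -0.10516203  1.38853412]
```

View pics/top0.png

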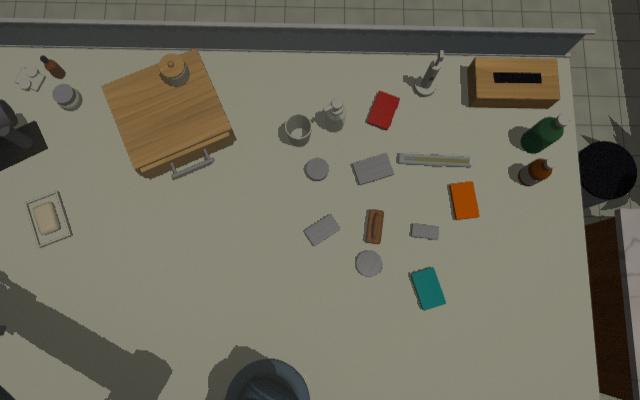

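View pics/scene0.png

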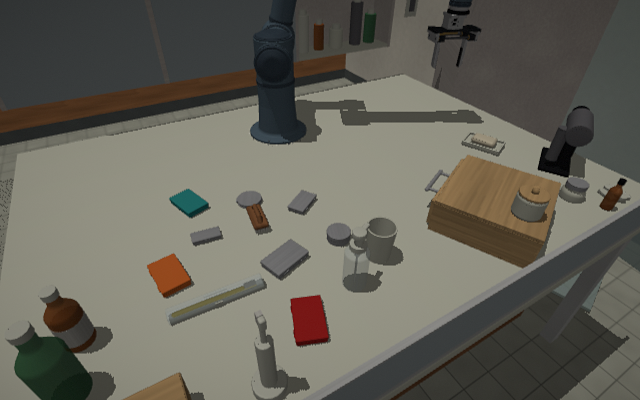

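The top view shows these tin candidates:
- **Steel oblongs:** (373,169), the largest, (322,230) and (425,231).
- **Coloured look-alikes to leave alone:** red (383,110), orange (464,200), turquoise (428,288).
- **Round steel items, also not mine:** (317,169) and (369,263).

By description, large = (373,169), medium = (322,230) and small = (425,231). The unit is at (168,110) and its handle at (192,165). The scene view agrees.

```bash
cat > h.py <<'E'
import numpy as np,cv2
from scipy.spatial.transform import Rotation as Ro
def cam(c,s=None):
    """camera position and camera->world rotation"""
    if "R" in c: R=np.array(c["R"]);return -R.T@np.array(c["t"]),R.T
    T=np.array(c["tool_from_camera"]);W=Ro.from_quat(s["tcp_rot"]).as_matrix()
    return np.array(s["eef_pos"])+W@T[:3,3],W@T[:3,:3]
def ray(c,uv,z,s=None):
    o,M=cam(c,s);uv=np.atleast_2d(uv).astype(float)
    d=np.c_[(uv[:,0]-c["cx"])/c["fx"],(uv[:,1]-c["cy"])/c["fy"],np.ones(len(uv))]@M.T
    return o+d*((z-o[2])/d[:,2])[:,None]
def proj(c,X,s=None):
    o,M=cam(c,s);p=(np.atleast_2d(X)-o)@M
    return np.c_[p[:,0]/p[:,2]*c["fx"]+c["cx"],p[:,1]/p[:,2]*c["fy"]+c["cy"]]
def rect(P):
    """min-area rectangle of xy points: centre, long, short, yaw(deg) of long side"""
    (x,y),(w,h),a=cv2.minAreaRect((P[:,:2]*1000).astype(np.float32))
    if w<h:w,h,a=h,w,a+90
    return np.array([x,y])/1000,w,h,(a+90)%180-90
def go(s,pos,yaw):
    """shift (tool axes, /0.75) and turn about tool z (/(pi/2)) to TCP pos, tool pointing down with tool y at yaw deg"""
    W=Ro.from_quat(s["tcp_rot"]).as_matrix();yw=np.deg2rad(yaw)
    y=np.array([np.cos(yw),np.sin(yw),0]);
    if y@W[:,1]<0:y=-y
    z=np.array([0,0,-1.]);T=np.c_[np.cross(y,z),y,z]
    return np.round(W.T@(np.array(pos)-s["eef_pos"])/.75,4),np.round(Ro.from_matrix(W.T@T).as_rotvec()/(np.pi/2),4)
E
python3 - <<'E'
from h import *;import pickle
d=pickle.load(open("s0.pkl","rb"));c=d["top"];im=c["img"]
hsv=cv2.cvtColor(im,cv2.COLOR_RGB2HSV)
print("table",hsv[260,200],"tins",hsv[169,373],hsv[230,322],hsv[231,425],"bar",hsv[165,192],"top",hsv[110,168])
m=((hsv[:,:,1]<25)).astype(np.uint8)
for n,(u,v),z in(("L",(373,169),.02),("M",(322,230),.017),("S",(425,231),.015)):
    k,l,st,ce=cv2.connectedComponentsWithStats(m);i=l[v,u]
    q=np.argwhere(l==i)[:,::-1];print(n,st[i],*rect(ray(c,q,z)))
# wood top
w=cv2.inRange(hsv,(8,90,90),(25,255,255));k,l,st,ce=cv2.connectedComponentsWithStats(w);i=l[110,150];print(st[i],rect(ray(c,np.argwhere(l==i)[:,::-1],.098)))
cv2.imwrite("pics/a.png",np.hstack([cv2.resize(im[20:190,80:300][:,:,::-1],None,fx=2,fy=2,interpolation=2),cv2.resize(im[140:260,290:450][:,:,::-1],None,fx=2,fy=2.8333,interpolation=2)]))
print(ray(c,[(172,179),(213,164),(137,172),(233,132)],[.062,.062,.098,.098][0]))
E
```

```text
table [ 28  34 136] tins [ 10   7 103] [ 20   7 107] [ 10   7 107] bar [ 24  37 110] top [ 18 135 123]
L [353 153  41  32 849] [ 0.61009924 -0.26897537] 101.82495880126953 65.97244262695312 -71.1992301940918
M [304 214  36  32 606] [ 0.44036487 -0.13227936] 86.71590423583984 51.64472198486328 -57.24125289916992
S [411 223  28  17 367] [ 0.44080731 -0.4084845 ] 71.66370391845703 38.221839904785156 83.23654174804688
[ 102   48  129  125 9453] (array([0.74700983, 0.28293494]), 279.3135681152344, 268.6448974609375, 25.138107299804688)
[[0.56193415 0.26345809 0.062     ]
 [0.60447168 0.15831118 0.062     ]
 [0.57926893 0.35644684 0.062     ]
 [0.69392307 0.10963144 0.062     ]]
```

View pics/a.png

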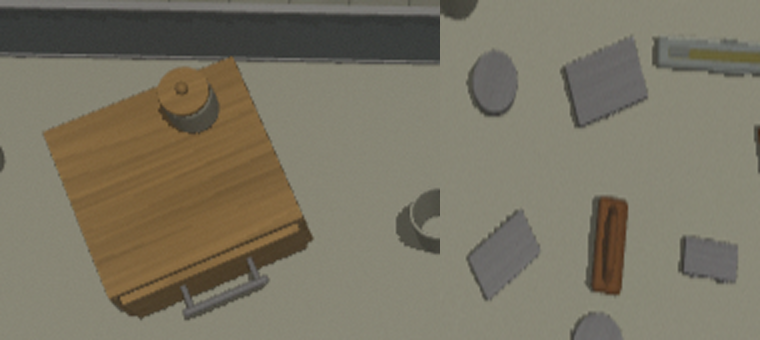

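The crop confirms three plain steel oblongs, and their measured sizes match: 101x65, 87x51 and 72x37 mm. The drawer is already slightly out, with the handle centre near crop pixel (226,297).

```bash
python3 - <<'E'
from h import *
from rig import ctrl
s=ctrl.get_state();print(go(s,[.56,.20,.25],22))
E
```

```text
(array([-0.6295, -0.3838, -0.0603]), array([-1.100e-03,  3.000e-04,  5.577e-01]))
```

Call:
send_rows(
  linear=[
    [-0.05, -0.03, -0.005],
    [-0.1, -0.06, -0.01],
    [-0.15, -0.09, -0.015],
    [-0.2, -0.12, -0.02],
    [-0.25, -0.15, -0.025],
    [-0.3, -0.18, -0.03],
    [-0.345, -0.21, -0.035],
    [-0.39, -0.24, -0.04],
    [-0.435, -0.265, -0.045],
    [-0.48, -0.29, -0.05],
    [-0.52, -0.315, -0.055],
    [-0.555, -0.34, -0.06],
  ],
  rot=[
    [0, 0, 0.05],
    [0, 0, 0.1],
    [0, 0, 0.15],
    [0, 0, 0.2],
    [0, 0, 0.25],
    [0, 0, 0.3],
    [0, 0, 0.35],
    [0, 0, 0.4],
    [0, 0, 0.45],
    [0, 0, 0.5],
    [0, 0, 0.54],
    [0, 0, 0.558],
  ],
  jaw=0.4,
  grip_force=20,
)

```text
t: 1.1
eef_pos: [0.5186, 0.2463, 0.2503]
tcp_rot: [0.561, 0.828, -0.0, 0.0]
ft_force: [0.4, -0.9, 0.6]
width: 0.6
grasp_force: 0.0
```

```bash
python3 - <<'E'
from h import *
from rig import ctrl
import pickle
s=ctrl.get_state();c=ctrl.snapshot("wrist");pickle.dump((s,c),open("w1.pkl","wb"));print(s["eef_pos"],s["tcp_rot"],s["width"],s["t"],s["qd"],s["q"])
print(np.round(c["tool_from_camera"],3),c["fx"])
cv2.imwrite("pics/w1.png",c["img"][:,:,::-1]);print(go(s,[.56,.20,.25],22))
E
```

```text
[0.51859325 0.24633103 0.25034874] [ 5.61072853e-01  8.27766401e-01 -1.82368982e-04  7.77249540e-05] 0.5997971549806052 1.1 [-0.62664995  0.12078555 -0.19925059  0.00966223  0.09129945 -0.32424372] [ 2.46221040e-01  3.33459504e-02  1.70964670e+00 -3.64260391e-04
  1.39876854e+00 -1.33150248e-01]
[[-0.    -0.964 -0.267  0.077]
 [ 1.    -0.    -0.    -0.   ]
 [ 0.    -0.267  0.964 -0.179]
 [ 0.     0.     0.     1.   ]] 305.38097736357116
(array([-0.0778,  0.0284,  0.0005]), array([-0.0001,  0.0002, -0.0029]))
```

View pics/w1.png

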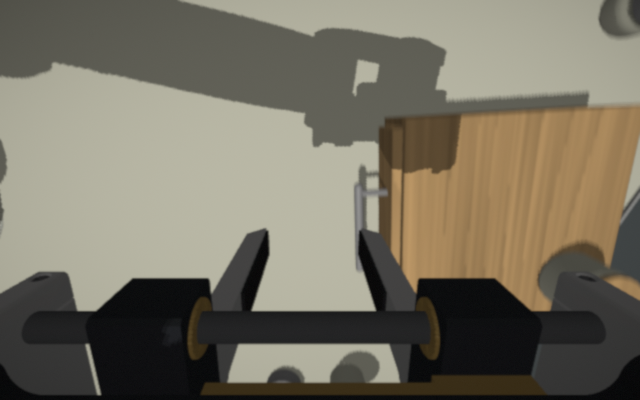

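The wrist view shows the handle bar as a near-vertical line at column 360, rows 168-270, and the unit front at column ~400. The bar is nearly parallel to the tool x axis.

```bash
python3 - <<'E'
from h import *;import pickle
s,c=pickle.load(open("w1.pkl","rb"));im=c["img"].astype(int)
for v in(200,215,230,250,262):print(v,im[v,345:375].sum(1)//3)
hsv=cv2.cvtColor(c["img"],cv2.COLOR_RGB2HSV)
for v in(140,160,180,200,220,240):
    print(v,[(u) for u in range(376,425) if hsv[v,u,1]>90][:1], (c["img"][v,376:420:1].sum(1)//3))
E
```

```text
200 [178 178 178 177 177 177 177 175 162 132 118 126 137 142 136 126 113  99
  91  94 105 135 167 177 178 177 178 177 177 178]
215 [177 178 178 177 177 177 177 177 168 146 121 122 133 140 138 129 117 102
  90  95 108 138 167 176 178 178 178 177 178 177]
230 [177 177 178 178 177 178 177 177 175 158 126 120 127 121  94  76  66  64
  66  66  67  74  87 103 119 136 146 158 164 167]
250 [178 177 178 177 177 178 177 177 176 163 136 115 100  58  19  10   8   8
   9   7  10   7  12  25  44  59  65  65  66  66]
262 [177 177 177 177 177 178 177 177 176 169 148 121 122 130 124  90  43  12
   7   9   8  10   6   8   7  12  10  13  24  43]
140 [380] [94 90 79 60 52 51 49 49 52 52 52 52 50 50 49 53 63 73 75 77 76 76 76 76
 75 74 67 59 58 64 70 72 73 74 75 76 76 75 74 73 72 71 70 70]
160 [380] [176 167 139  92  69  66  65  65  68  66  60  55  51  50  50  56  66  73
  76  76  76  77  77  76  76  72  64  57  60  68  71  73  74  76  75  76
  76  75  73  72  72  71  71  70]
180 [380] [176 165 132  81  55  55  58  64  68  68  68  67  67  65  70  88 115 131
 138 141 142 143 145 143 131 104  78  87 113 130 137 139 141 143 144 144
 143 141 138 135 136 134 132 132]
200 [380] [175 162 126  83  66  66  66  64  66  68  67  68  66  66  72  93 119 129
 131 131 132 132 132 129 116  92  81  98 124 136 138 140 142 145 145 145
 143 140 138 137 136 134 132 131]
220 [380] [176 167 138  89  66  65  66  65  65  67  67  68  66  68  77 101 123 132
 134 134 135 135 134 127 105  80  86 111 131 138 139 141 144 146 146 145
 142 140 138 137 136 133 131 131]
240 [385] [ 66  66  66  66  66  66  66  66  65  65  67  68  67  70  85 111 129 136
 137 138 138 138 135 123  95  79  98 124 135 138 140 142 145 146 146 143
 142 140 138 137 136 133 131 131]
```

```bash
python3 - <<'E'
from h import *;import pickle
s,c=pickle.load(open("w1.pkl","rb"))
P=ray(c,[(354,200),(355.3,262),(366.3,200)],.062,s);print(P, np.degrees(np.arctan2(*(P[0]-P[1])[1::-1])), np.linalg.norm(P[2]-P[0]))
Q=ray(c,[(403.3,180),(402,240)],.098,s);print(Q,np.degrees(np.arctan2(*(Q[0]-Q[1])[1::-1])))
F=ray(c,[(391.5,180),(390.3,240)],.086,s);print(F,np.degrees(np.arctan2(*(F[0]-F[1])[1::-1])))
H=ray(c,[(360,168)],.062,s);print(H)
W=Ro.from_quat(s["tcp_rot"]).as_matrix();print("toolx yaw",np.degrees(np.arctan2(W[1,0],W[0,0])))
t=pickle.load(open("s0.pkl","rb"))["top"]
print(ray(t,[(172,176),(213.5,158)],.062))
E
```

```text
[[0.57496419 0.24112666 0.062     ]
 [0.61093375 0.16371457 0.062     ]
 [0.58923977 0.24681849 0.062     ]] 114.9219591036747 0.015368450063502483
[[0.60805268 0.28988431 0.098     ]
 [0.63836023 0.22493369 0.098     ]] 115.01491067139206
[[0.59975788 0.28386709 0.086     ]
 [0.63056557 0.21632624 0.086     ]] 114.51935134696328
[[0.56546182 0.28077027 0.062     ]]
toolx yaw 111.73995009764599
[[0.5700271  0.26401706 0.062     ]
 [0.62091373 0.15786906 0.062     ]]
```

```bash
python3 - <<'E'
from h import *
from rig import ctrl
s=ctrl.get_state();print(s["eef_pos"],go(s,[.596,.211,.12],25),go(s,[.596,.211,.046],25))
E
```

```text
[0.52149682 0.24281866 0.2510956 ] (array([-0.0753,  0.0766,  0.1752]), array([ 0.0009,  0.0021, -0.0388])) (array([-0.075 ,  0.0765,  0.2738]), array([ 0.0009,  0.0021, -0.0388]))
```

Call:
send_rows(
  linear=[
    [-0.025, 0.026, 0.04],
    [-0.05, 0.051, 0.08],
    [-0.075, 0.0766, 0.12],
    [-0.075, 0.0766, 0.15],
    [-0.075, 0.0766, 0.175],
    [-0.075, 0.0766, 0.175],
  ],
  rot=[
    [0, 0, -0.013],
    [0, 0, -0.026],
    [0, 0, -0.039],
    [0, 0, -0.039],
    [0, 0, -0.039],
    [0, 0, -0.039],
  ],
  jaw=0.68,
)

```text
t: 1.65
eef_pos: [0.588, 0.2173, 0.1134]
tcp_rot: [0.534, 0.846, -0.003, -0.004]
ft_force: [-1.1, 0.4, -0.5]
width: 0.319
grasp_force: 0.0
```

```bash
python3 - <<'E'
from h import *
from rig import ctrl
import pickle
c=ctrl.snapshot("top")
s=ctrl.get_state();print(s["eef_pos"],s["width"],s["t"],go(s,[.596,.211,.046],25))
c=ctrl.snapshot("wrist");cv2.imwrite("pics/w2.png",c["img"][:,:,::-1])
print(proj(c,[[.596,.211,.062],[.573,.261,.062],[.619,.161,.062]],s))
E
```

```text
[0.58935268 0.21783801 0.11625561] 0.3212686003743343 1.7 (array([-0.0122,  0.0046,  0.0936]), array([-0.0037, -0.001 ,  0.0054]))
[[317.94235184 224.78729942]
 [319.20444646 156.93522644]
 [316.82047194 285.10122176]]
```

View pics/w2.png

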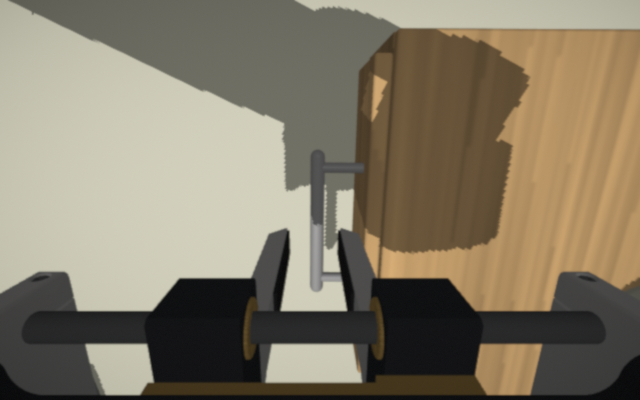

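The wrist view shows the bar at column 317, rows 150-292. My prediction was 157-285, so the handle position is confirmed and lies between the fingers.

Call:
send_rows(
  linear=[
    [-0.012, 0.004, 0],
    [-0.012, 0.004, 0.03],
    [-0.012, 0.004, 0.06],
    [-0.012, 0.004, 0.09],
    [-0.012, 0.004, 0.09],
    [-0.012, 0.004, 0.09],
  ],
  rot=[
    [0, 0, 0.005],
    [0, 0, 0.005],
    [0, 0, 0.005],
    [0, 0, 0.005],
    [0, 0, 0.005],
    [0, 0, 0.005],
  ],
)

```text
t: 2.25
eef_pos: [0.5984, 0.2112, 0.0525]
tcp_rot: [0.537, 0.844, 0.0, 0.0]
ft_force: [0.9, -0.4, 0.9]
width: 0.319
grasp_force: 0.0
```

Call:
send_rows(
  linear=[
    [0, 0, 0],
    [0, 0, 0],
    [0, 0, 0],
    [0, 0, 0],
    [0, 0, 0],
  ],
  rot=[
    [0, 0, 0],
    [0, 0, 0],
    [0, 0, 0],
    [0, 0, 0],
    [0, 0, 0],
  ],
  jaw=1,
  grip_force=15,
)

```text
t: 2.67
eef_pos: [0.5992, 0.2115, 0.0536]
tcp_rot: [0.537, 0.844, 0.001, 0.001]
ft_force: [-1.7, -0.9, 5.1]
width: 0.11
grasp_force: 15.0
```

```bash
python3 - <<'E'
from h import *
from rig import ctrl
s=ctrl.get_state();print(s["eef_pos"],s["width"],s["grasp_force"],s["ft_force"])
n=np.array([np.cos(np.radians(25)),np.sin(np.radians(25)),0])
print(go(s,s["eef_pos"]-n*.164,25))
E
```

```text
[0.59915102 0.21147384 0.05355323] 0.10967108480915291 15.000718384981155 [-1.66984943 -0.91469443  5.13989893]
(array([ 2.000e-04, -2.187e-01, -6.000e-04]), array([0.0016, 0.0005, 0.0004]))
```

Call:
send_rows(
  linear=[
    [0, -0.012, 0],
    [0, -0.034, 0],
    [0, -0.06, 0],
    [0, -0.087, 0],
    [0, -0.114, 0],
    [0, -0.14, 0],
    [0, -0.165, 0],
    [0, -0.188, 0],
    [0, -0.206, 0],
    [0, -0.216, 0],
    [0, -0.219, 0],
    [0, -0.219, 0],
  ],
  rot=[
    [0, 0, 0],
    [0, 0, 0],
    [0, 0, 0],
    [0, 0, 0],
    [0, 0, 0],
    [0, 0, 0],
    [0, 0, 0],
    [0, 0, 0],
    [0, 0, 0],
    [0, 0, 0],
    [0, 0, 0],
    [0, 0, 0],
  ],
)

```text
t: 3.67
eef_pos: [0.4499, 0.1415, 0.0535]
tcp_rot: [0.537, 0.843, 0.001, 0.001]
ft_force: [-1.1, -0.5, 9.7]
width: 0.113
grasp_force: 15.0
```

Call:
send_rows(
  linear=[
    [0, 0, 0],
    [0, 0, 0],
    [0, 0, 0],
  ],
  rot=[
    [0, 0, 0],
    [0, 0, 0],
    [0, 0, 0],
  ],
  jaw=0.68,
)

```text
t: 3.92
eef_pos: [0.4485, 0.1417, 0.0513]
tcp_rot: [0.537, 0.844, -0.0, -0.0]
ft_force: [0.0, 0.8, 0.1]
width: 0.286
grasp_force: 0.0
```

Call:
send_rows(
  linear=[
    [0, 0, -0.05],
    [0, 0, -0.1],
    [0, 0, -0.15],
    [0, 0, -0.2],
    [0, 0, -0.25],
    [0, 0, -0.28],
  ],
  rot=[
    [0, 0, 0],
    [0, 0, 0],
    [0, 0, 0],
    [0, 0, 0],
    [0, 0, 0],
    [0, 0, 0],
  ],
  jaw=0,
)

```text
t: 4.42
eef_pos: [0.4501, 0.1419, 0.2657]
tcp_rot: [0.537, 0.844, 0.001, 0.002]
ft_force: [0.2, 0.1, -0.4]
width: 0.708
grasp_force: 0.0
```

```bash
python3 - <<'E'
from h import *
from rig import ctrl
import pickle
s=ctrl.get_state();c=ctrl.snapshot("wrist");cv2.imwrite("pics/w3.png",c["img"][:,:,::-1]);pickle.dump((s,c),open("w3.pkl","wb"))
print(s["eef_pos"],s["t"],s["q"])
print("view L",go(s,[.61-.06*0,-.269,.2],0))
for n,p,a in(("L",(.61,-.269),-71.2),("M",(.4404,-.1323),-57.2),("S",(.4408,-.4085),83.2)):print(n,go(s,[*p,.12],a+90))
E
```

```text
[0.45008789 0.14193044 0.26571716] 4.4167 [ 6.45253107e-02 -2.39074557e-01  1.93309561e+00  4.74147035e-05
  1.44270449e+00 -3.72601465e-01]
view L (array([-0.5865, -0.0392,  0.0885]), array([0.0031, 0.0004, 0.2783]))
L (array([-0.5863, -0.0397,  0.1951]), array([0.003 , 0.0009, 0.0694]))
M (array([-0.3255, -0.1674,  0.1941]), array([ 0.0028,  0.0013, -0.0862]))
S (array([-0.6593, -0.3228,  0.194 ]), array([3.100e-03, 3.000e-04, 3.538e-01]))
```

View pics/w3.png

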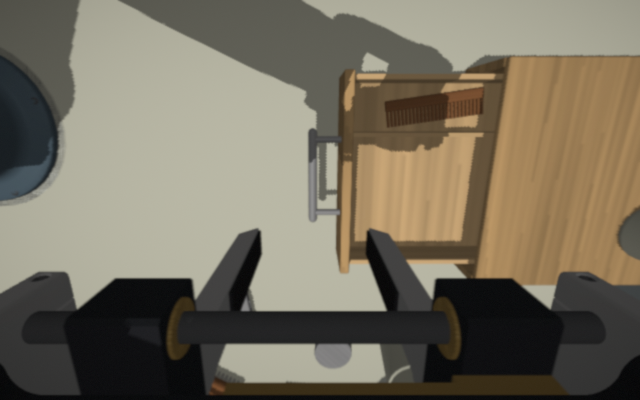

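The wrist view shows the drawer open: the front's top edge is at column ~346, the divider at row ~131, the bay's -y wall at rows 242-262, and the comb at (435,107). The handle is at column 313. Next I'll measure the bay walls.

```bash
python3 - <<'E'
from h import *;import pickle
s,c=pickle.load(open("w3.pkl","rb"));g=cv2.cvtColor(c["img"],cv2.COLOR_RGB2GRAY).astype(int)
for u in(380,430,460):
    print(u,"div",list(g[122:142,u]),"wall",list(g[236:268,u]))
for v in(170,210):print(v,"front",list(g[v,334:366]),"unit",list(g[v,470:500]))
a=np.radians(25);R=np.array([[np.cos(a),np.sin(a)],[-np.sin(a),np.cos(a)]])
h=np.array([.4499,.1415])
def u(uv,z):return np.round((ray(c,uv,z,s)[:,:2]-h)@R.T*1000,1).tolist()
print("div131@50",u([(400,131),(460,131)],.05),"floor242@16",u([(400,242),(460,242)],.016),"walltop258@62",u([(400,258),(460,258)],.062))
print("handle",u([(313,128),(313,222)],.062),"front top in/out",u([(340,180),(353,180)],.086),"unit edge",u([(505,80),(475,265)],.098))
E
```

```text
380 div [np.int64(86), np.int64(86), np.int64(86), np.int64(86), np.int64(86), np.int64(87), np.int64(86), np.int64(86), np.int64(83), np.int64(77), np.int64(75), np.int64(84), np.int64(87), np.int64(88), np.int64(87), np.int64(87), np.int64(87), np.int64(88), np.int64(87), np.int64(88)] wall [np.int64(66), np.int64(67), np.int64(66), np.int64(66), np.int64(66), np.int64(66), np.int64(67), np.int64(67), np.int64(67), np.int64(67), np.int64(67), np.int64(66), np.int64(66), np.int64(65), np.int64(64), np.int64(62), np.int64(58), np.int64(50), np.int64(44), np.int64(34), np.int64(26), np.int64(18), np.int64(14), np.int64(13), np.int64(10), np.int64(9), np.int64(8), np.int64(10), np.int64(9), np.int64(8), np.int64(10), np.int64(9)]
430 div [np.int64(78), np.int64(81), np.int64(81), np.int64(82), np.int64(80), np.int64(81), np.int64(81), np.int64(81), np.int64(78), np.int64(73), np.int64(74), np.int64(84), np.int64(85), np.int64(85), np.int64(84), np.int64(82), np.int64(81), np.int64(80), np.int64(81), np.int64(80)] wall [np.int64(164), np.int64(164), np.int64(164), np.int64(160), np.int6
[... 2568 characters left out ...]
 unit [np.int64(86), np.int64(84), np.int64(84), np.int64(84), np.int64(86), np.int64(86), np.int64(87), np.int64(86), np.int64(86), np.int64(85), np.int64(83), np.int64(79), np.int64(72), np.int64(66), np.int64(71), np.int64(86), np.int64(111), np.int64(132), np.int64(142), np.int64(147), np.int64(149), np.int64(151), np.int64(153), np.int64(154), np.int64(153), np.int64(151), np.int64(150), np.int64(149), np.int64(148), np.int64(146)]
div131@50 [[110.5, 57.3], [186.6, 57.3]] floor242@16 [[132.8, -109.2], [224.1, -109.3]] walltop258@62 [[120.3, -113.0], [203.1, -113.1]]
handle [[0.5, 61.4], [0.5, -60.3]] front top in/out [[32.8, 1.7], [48.4, 1.7]] unit edge [[205.0, 112.9], [204.0, -104.8]]
```

Call:
send_rows(
  linear=[
    [-0.04, -0.003, 0],
    [-0.09, -0.006, 0],
    [-0.14, -0.01, 0.01],
    [-0.19, -0.013, 0.02],
    [-0.24, -0.016, 0.03],
    [-0.295, -0.02, 0.04],
    [-0.35, -0.024, 0.05],
    [-0.4, -0.027, 0.06],
    [-0.45, -0.03, 0.07],
    [-0.5, -0.034, 0.08],
    [-0.55, -0.038, 0.088],
    [-0.586, -0.0395, 0.088],
  ],
  rot=[
    [0, 0, 0],
    [0, 0, 0.01],
    [0, 0, 0.02],
    [0, 0, 0.03],
    [0, 0, 0.04],
    [0, 0, 0.05],
    [0, 0, 0.06],
    [0, 0, 0.069],
    [0, 0, 0.069],
    [0, 0, 0.069],
    [0, 0, 0.069],
    [0, 0, 0.069],
  ],
)

```text
t: 5.47
eef_pos: [0.6074, -0.2712, 0.1923]
tcp_rot: [0.583, 0.813, -0.0, -0.002]
ft_force: [-0.3, 1.5, 0.1]
width: 0.998
grasp_force: 0.0
```

Call:
send_rows(
  linear=[
    [0, 0, 0],
    [0, 0, 0],
    [0, 0, 0],
  ],
  rot=[
    [0, 0, 0],
    [0, 0, 0],
    [0, 0, 0],
  ],
)

```text
t: 5.72
eef_pos: [0.6078, -0.268, 0.1949]
tcp_rot: [0.582, 0.813, 0.0, -0.001]
ft_force: [0.9, 0.8, -0.1]
width: 0.999
grasp_force: 0.0
```

```bash
cat > meas.py <<'E'
from h import *
from rig import ctrl
import sys
def tin(z,guess,name,stretch=True):
    s=ctrl.get_state();c=ctrl.snapshot("wrist")
    hsv=cv2.cvtColor(c["img"],cv2.COLOR_RGB2HSV);u,v=proj(c,[[*guess,z]],s)[0].round().astype(int)
    g=hsv[v-2:v+3,u-2:u+3].reshape(-1,3).mean(0);m=((hsv[:,:,1]<20)&(abs(hsv[:,:,2].astype(int)-g[2])<45)).astype(np.uint8)
    m=cv2.morphologyEx(m,cv2.MORPH_OPEN,np.ones((3,3),np.uint8));k,l,st,ce=cv2.connectedComponentsWithStats(m);i=l[v,u]
    q=np.argwhere(l==i)[:,::-1];r=rect(ray(c,q,z,s));print(name,"hsv",g,st[i],*r,"eef",s["eef_pos"],"t",s["t"])
    b=c["img"][:,:,::-1].copy();b[cv2.morphologyEx((l==i).astype(np.uint8),cv2.MORPH_GRADIENT,np.ones((2,2),np.uint8))>0]=(0,0,255);cv2.imwrite(f"pics/{name}.png",b)
    return s,r
E
python3 - <<'E'
from meas import *
s,r=tin(.02,(.61,-.269),"L1");print(go(s,[*r[0],.003],r[3]+90))
E
```

```text
L1 hsv [  3.6    3.52 138.88] [ 290  144   55   81 3538] [ 0.61296808 -0.27071353] 97.30319213867188 64.36223602294922 -72.32600975036621 eef [ 0.60780614 -0.26798807  0.19487073] t 5.7167
(array([-0.006 ,  0.0056,  0.2558]), array([-0.0005, -0.001 ,  0.013 ]))
```

View pics/L1.png

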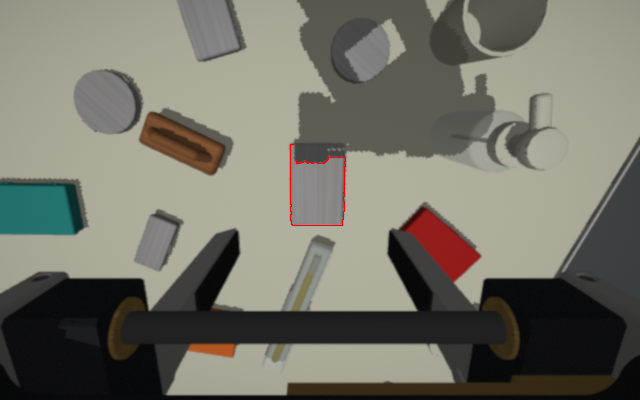

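The crop shows the large tin outlined at rows 144-225, columns 291-345. The dispenser's base is near (480,140), so I'll check its clearance to the gripper body.

```bash
python3 - <<'E'
from h import *
from rig import ctrl
import pickle
s=ctrl.get_state();c=ctrl.snapshot("wrist");W=Ro.from_quat(s["tcp_rot"]).as_matrix()
for n,uv,z in(("base right/bottom",(488,168),0),("base left",(432,140),0),("head",(545,148),.155),("nozzle tip",(540,95),.15),("tumbler",(478,30),.0)):
    P=ray(c,uv,z,s)[0];print(n,P,"tool",W.T@(P-[.6117,-.2695,P[2]]))
t=pickle.load(open("s0.pkl","rb"))["top"];print(ray(t,[(337,102)],.155),ray(t,[(336,122)],0.))
s=ctrl.get_state();print(go(s,[.6117,-.2695,.004],18))
E
```

```text
base right/bottom [ 0.80748782 -0.18485961  0.        ] tool [ 1.67300818e-02  2.12642801e-01 -9.17221531e-05]
base left [ 0.72761942 -0.17613359  0.        ] tool [ 5.08317068e-02  1.39895443e-01 -1.86760557e-05]
head [ 0.7462718  -0.16308744  0.155     ] tool [ 5.71400691e-02  1.61765924e-01 -2.33099243e-05]
nozzle tip [ 0.7278799  -0.13122597  0.15      ] tool [9.32387672e-02 1.54673875e-01 1.81011439e-05]
tumbler [ 7.25315827e-01 -5.06468014e-02  5.55111512e-17] tool [1.70312074e-01 1.78322934e-01 8.65913349e-05]
[[ 0.7470372  -0.16408708  0.155     ]] [[ 0.74945911 -0.16904958  0.        ]]
(array([-0.0043,  0.0038,  0.2555]), array([-0.0001, -0.0003,  0.01  ]))
```

Call:
send_rows(
  linear=[
    [-0.004, 0.004, 0.03],
    [-0.004, 0.004, 0.08],
    [-0.004, 0.004, 0.13],
    [-0.004, 0.004, 0.17],
    [-0.004, 0.004, 0.21],
    [-0.004, 0.004, 0.235],
    [-0.004, 0.004, 0.248],
    [-0.004, 0.004, 0.254],
    [-0.004, 0.004, 0.254],
    [-0.004, 0.004, 0.254],
  ],
  rot=[
    [0, 0, 0.01],
    [0, 0, 0.01],
    [0, 0, 0.01],
    [0, 0, 0.01],
    [0, 0, 0.01],
    [0, 0, 0.01],
    [0, 0, 0.01],
    [0, 0, 0.01],
    [0, 0, 0.01],
    [0, 0, 0.01],
  ],
)

```text
t: 6.65
eef_pos: [0.6132, -0.2711, 0.007]
tcp_rot: [0.588, 0.809, 0.0, 0.001]
ft_force: [0.5, 0.1, 0.5]
width: 1.002
grasp_force: 0.0
```

Call:
send_rows(
  linear=[
    [0, 0, 0],
    [0, 0, 0],
    [0, 0, 0],
    [0, 0, 0],
    [0, 0, 0],
    [0, 0, 0],
  ],
  rot=[
    [0, 0, 0],
    [0, 0, 0],
    [0, 0, 0],
    [0, 0, 0],
    [0, 0, 0],
    [0, 0, 0],
  ],
  jaw=0.8,
  grip_force=20,
)

```text
t: 7.15
eef_pos: [0.6123, -0.271, 0.0056]
tcp_rot: [0.588, 0.809, 0.0, 0.0]
ft_force: [-0.4, -0.8, 1.6]
width: 0.678
grasp_force: 20.0
```

```bash
python3 - <<'E'
from h import *
from rig import ctrl
s=ctrl.get_state();print(s["eef_pos"],s["width"]*94,s["grasp_force"],s["ft_force"],s["q"])
print(go(s,[.5674,.1615,.2],115),go(s,[.5674,.1615,.2],25))
E
```

```text
[ 0.61230549 -0.27100446  0.0056262 ] 63.70757072484165 19.988140761852264 [-0.37248603 -0.79258516  1.61281408] [-5.85639675e-01  5.19562276e-01  1.59790511e+00 -1.14065977e-05
  1.02361405e+00 -8.98428161e-01]
(array([ 0.567 ,  0.1206, -0.2594]), array([3.000e-04, 1.000e-04, 9.214e-01])) (array([ 0.567 ,  0.1206, -0.2594]), array([ 0.0002,  0.0003, -0.0786]))
```

Call:
send_rows(
  linear=[
    [0, 0, -0.02],
    [0, 0, -0.06],
    [0, 0, -0.11],
    [0, 0, -0.16],
    [0, 0, -0.21],
    [0, 0, -0.245],
    [0, 0, -0.2594],
  ],
  rot=[
    [0, 0, 0],
    [0, 0, 0],
    [0, 0, 0],
    [0, 0, 0],
    [0, 0, 0],
    [0, 0, 0],
    [0, 0, 0],
  ],
)

```text
t: 7.73
eef_pos: [0.6141, -0.2721, 0.2065]
tcp_rot: [0.588, 0.809, 0.0, 0.004]
ft_force: [0.6, -0.6, -0.6]
width: 0.677
grasp_force: 20.0
```

Call:
send_rows(
  linear=[
    [0.03, 0.006, 0],
    [0.08, 0.017, 0],
    [0.13, 0.028, 0],
    [0.18, 0.038, 0],
    [0.23, 0.049, 0],
    [0.28, 0.06, 0],
    [0.33, 0.07, 0],
    [0.38, 0.081, 0],
    [0.43, 0.092, 0],
    [0.48, 0.102, 0],
    [0.53, 0.113, 0],
    [0.567, 0.1206, 0],
  ],
  rot=[
    [0, 0, 0.07],
    [0, 0, 0.15],
    [0, 0, 0.225],
    [0, 0, 0.3],
    [0, 0, 0.375],
    [0, 0, 0.45],
    [0, 0, 0.525],
    [0, 0, 0.6],
    [0, 0, 0.675],
    [0, 0, 0.75],
    [0, 0, 0.825],
    [0, 0, 0.9],
  ],
)

```text
t: 8.73
eef_pos: [0.5657, 0.1643, 0.1987]
tcp_rot: [0.973, 0.231, -0.001, -0.0]
ft_force: [-0.2, -0.1, -1.1]
width: 0.678
grasp_force: 20.0
```

Call:
send_rows(
  linear=[
    [0, 0, 0],
    [0, 0, 0],
    [0, 0, 0],
  ],
  rot=[
    [0, 0, 0.0214],
    [0, 0, 0.0214],
    [0, 0, 0.0214],
  ],
)

```text
t: 8.98
eef_pos: [0.5667, 0.1616, 0.1989]
tcp_rot: [0.976, 0.217, -0.001, 0.0]
ft_force: [0.7, 0.2, -2.3]
width: 0.678
grasp_force: 20.0
```

```bash
python3 - <<'E'
from h import *
from rig import ctrl
import pickle
s=ctrl.get_state();c=ctrl.snapshot("wrist");pickle.dump((s,c),open("w4.pkl","wb"));cv2.imwrite("pics/w4.png",c["img"][:,:,::-1])
print(s["eef_pos"],s["width"]*94,s["t"],s["q"],s["ft_force"])
print(go(s,[.5674,.1615,.0225],115))
E
```

```text
[0.56667551 0.16160254 0.19888079] 63.76453305204374 8.9833 [ 8.56618741e-02  1.11829118e-01  1.72189751e+00 -2.70410943e-04
  1.30954372e+00  1.21869779e+00] [ 0.6589049   0.20907228 -2.26587369]
(array([0.0012, 0.0006, 0.2352]), array([-0.0002,  0.0011,  0.001 ]))
```

View pics/w4.png

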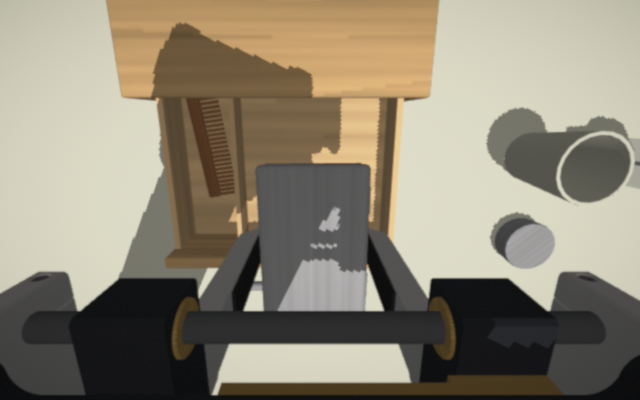

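The wrist view shows the tin held square to the drawer. The divider is at column ~240, the right wall at ~387 and the tin's far edge at row ~165.

```bash
python3 - <<'E'
from h import *;import pickle
s,c=pickle.load(open("w4.pkl","rb"));W=Ro.from_quat(s["tcp_rot"]).as_matrix()
g=cv2.cvtColor(c["img"],cv2.COLOR_RGB2GRAY).astype(int)
print(g[158:172,290],g[158:172,330]);print("row150",g[150,230:250],g[150,370:410])
for uv,z in(((290,164.5),s["eef_pos"][2]+.0144),((330,164.5),s["eef_pos"][2]+.0144),((243,150),.05),((387,150),.062),((378,150),.016)):
    print(uv,(W.T@(ray(c,uv,z,s)[0]-s["eef_pos"]))[:2])
E
```

```text
[103 104 106 107 103  88  73  74  80  85  87  87  88  89] [195 197 199 199 179 113  73  74  80  84  86  87  87  88]
row150 [101 104 105 106 105 103  94  79  74  74  74  72  75  84  99 104 105 104
 104 104] [203 203 204 204 203 195 170 129 111 111 110 110 109 101  86  75  72  72
  72  75  74  74  83 117 169 201 207 207 207 210 215 218 219 219 219 218
 218 218 218 218]
(290, 164.5) [ 0.05121881 -0.01195718]
(330, 164.5) [0.05121575 0.00975038]
(243, 150) [ 0.04104597 -0.07430083]
(387, 150) [0.04234555 0.07646013]
(378, 150) [0.03727468 0.07689654]
```

Call:
send_rows(
  linear=[
    [0.001, 0, 0.03],
    [0.001, 0, 0.07],
    [0.001, 0, 0.11],
    [0.001, 0, 0.15],
    [0.001, 0, 0.18],
    [0.001, 0, 0.205],
    [0.001, 0, 0.222],
    [0.001, 0, 0.231],
    [0.001, 0, 0.235],
    [0.001, 0, 0.236],
    [0.001, 0, 0.236],
    [0.001, 0, 0.236],
  ],
  rot=[
    [0, 0, 0.001],
    [0, 0, 0.001],
    [0, 0, 0.001],
    [0, 0, 0.001],
    [0, 0, 0.001],
    [0, 0, 0.001],
    [0, 0, 0.001],
    [0, 0, 0.001],
    [0, 0, 0.001],
    [0, 0, 0.001],
    [0, 0, 0.001],
    [0, 0, 0.001],
  ],
)

```text
t: 10.03
eef_pos: [0.5691, 0.162, 0.0241]
tcp_rot: [0.976, 0.216, 0.001, 0.0]
ft_force: [-0.6, 0.5, -0.7]
width: 0.676
grasp_force: 20.0
```

Call:
send_rows(
  linear=[
    [0, 0, 0],
    [0, 0, 0],
    [0, 0, 0],
  ],
  rot=[
    [0, 0, 0],
    [0, 0, 0],
    [0, 0, 0],
  ],
)

```text
t: 10.28
eef_pos: [0.5683, 0.162, 0.0233]
tcp_rot: [0.976, 0.216, 0.0, 0.0]
ft_force: [-0.4, 0.9, -1.7]
width: 0.682
grasp_force: 20.0
```

```bash
python3 - <<'E'
from rig import ctrl
s=ctrl.get_state();print(s["eef_pos"],s["tcp_rot"],s["width"]*94,s["t"],s["ft_force"])
E
```

```text
[0.56833085 0.16204384 0.02331695] [9.76459114e-01 2.15702079e-01 4.56188686e-04 5.40146527e-05] 64.12401606226149 10.2833 [-0.39484528  0.89685478 -1.72682667]
```

Call:
send_rows(
  linear=[
    [0, 0, 0.0013],
    [0, 0, 0.0026],
    [0, 0, 0.0026],
    [0, 0, 0.0026],
  ],
  rot=[
    [0, 0, 0],
    [0, 0, 0],
    [0, 0, 0],
    [0, 0, 0],
  ],
)

```text
t: 10.62
eef_pos: [0.5685, 0.1622, 0.0216]
tcp_rot: [0.976, 0.216, 0.001, -0.0]
ft_force: [-1.9, 0.9, 4.9]
width: 0.677
grasp_force: 20.0
```

Call:
send_rows(
  linear=[
    [0, 0, 0],
    [0, 0, 0],
    [0, 0, 0],
    [0, 0, 0],
  ],
  rot=[
    [0, 0, 0],
    [0, 0, 0],
    [0, 0, 0],
    [0, 0, 0],
  ],
  jaw=0.1,
)

```text
t: 10.95
eef_pos: [0.5677, 0.1618, 0.0204]
tcp_rot: [0.976, 0.216, -0.0, 0.0]
ft_force: [-0.2, -0.8, -0.1]
width: 0.894
grasp_force: 0.0
```

Call:
send_rows(
  linear=[
    [0, 0, -0.02],
    [0, 0, -0.06],
    [0, 0, -0.11],
    [0, 0, -0.16],
    [0, 0, -0.21],
    [0, 0, -0.235],
    [0, 0, -0.235],
    [0, 0, -0.235],
  ],
  rot=[
    [0, 0, 0],
    [0, 0, 0],
    [0, 0, 0],
    [0, 0, 0],
    [0, 0, 0],
    [0, 0, 0],
    [0, 0, 0],
    [0, 0, 0],
  ],
)

```text
t: 11.62
eef_pos: [0.5684, 0.1619, 0.1978]
tcp_rot: [0.976, 0.216, 0.001, 0.0]
ft_force: [-1.4, -0.6, 0.3]
width: 0.902
grasp_force: 0.0
```

```bash
python3 - <<'E'
from meas import *
s,r=tin(.036,(.5694,.1625),"LP")
print(go(s,[.4404,-.1323,.2],32.5))
E
```

```text
LP hsv [ 12.4    2.8  164.68] [ 285  154   56   71 3585] [0.56338318 0.15885791] 83.12938690185547 62.4415397644043 25.39449119567871 eef [0.56843295 0.16191614 0.19775953] t 11.6167
(array([-0.32  ,  0.2839, -0.0034]), array([-4.000e-04, -1.300e-03,  9.156e-01]))
```

View pics/LP.png

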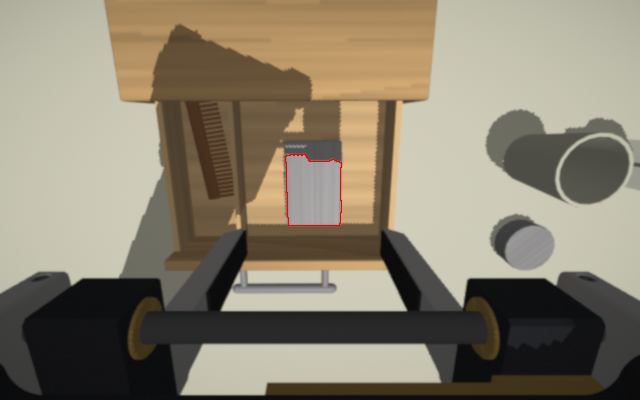

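The large tin lies square in the bay, rows 140-225, columns 285-341. The mask missed its shadowed top end, so I'll measure it again with a wider mask.

```bash
sed -i 's/<45/<110/; s/\[:,:,1\]<20/[:,:,1]<SAT/; s/^import sys/SAT=20/' meas.py; python3 - <<'E'
import meas
from meas import *
for q in(20,35,50):
    meas.SAT=q;s,r=tin(.036,(.5694,.1625),"LQ")
E
```

```text
LQ hsv [ 20.2    2.92 164.68] [ 286  140   56   85 4586] [0.56914868 0.16206328] 97.57377624511719 62.11166763305664 25.103334426879883 eef [0.56731627 0.16183339 0.1957948 ] t 11.6667
LQ hsv [ 12.     2.68 165.12] [ 286  138   57   86 4721] [0.5700755  0.16220758] 98.19458770751953 62.99034881591797 25.16251564025879 eef [0.56673281 0.16176743 0.19470378] t 11.7167
LQ hsv [  4.2    2.88 164.96] [ 285  138   58   87 4808] [0.56983356 0.16184401] 99.385498046875 63.89118194580078 25.731409072875977 eef [0.56655938 0.16173498 0.19434634] t 11.7667
```

Call:
send_rows(
  linear=[
    [-0.03, 0.026, 0],
    [-0.06, 0.053, 0],
    [-0.09, 0.08, 0],
    [-0.12, 0.106, 0],
    [-0.15, 0.133, 0],
    [-0.18, 0.16, 0],
    [-0.21, 0.186, 0],
    [-0.24, 0.213, 0],
    [-0.27, 0.24, 0],
    [-0.3, 0.266, 0],
    [-0.32, 0.283, 0],
    [-0.32, 0.283, 0],
  ],
  rot=[
    [0, 0, 0.076],
    [0, 0, 0.152],
    [0, 0, 0.228],
    [0, 0, 0.304],
    [0, 0, 0.38],
    [0, 0, 0.456],
    [0, 0, 0.532],
    [0, 0, 0.608],
    [0, 0, 0.684],
    [0, 0, 0.76],
    [0, 0, 0.836],
    [0, 0, 0.912],
  ],
)

```text
t: 12.82
eef_pos: [0.4379, -0.1339, 0.1955]
tcp_rot: [0.876, -0.483, -0.001, 0.0]
ft_force: [-0.7, 0.3, 0.3]
width: 0.9
grasp_force: 0.0
```

Call:
send_rows(
  linear=[
    [0, 0, 0],
    [0, 0, 0],
    [0, 0, 0],
  ],
  rot=[
    [0, 0, 0],
    [0, 0, 0],
    [0, 0, 0],
  ],
)

```text
t: 13.07
eef_pos: [0.4395, -0.1311, 0.1962]
tcp_rot: [0.879, -0.477, -0.001, -0.0]
ft_force: [-1.1, 0.4, 0.5]
width: 0.902
grasp_force: 0.0
```

```bash
python3 - <<'E'
import meas
from meas import *
for q in(13,20):
    meas.SAT=q;s,r=tin(.017,(.4404,-.1323),"M1");print(go(s,[*r[0],.004],r[3]+90))
print(s["q"])
E
```

```text
M1 hsv [ 21.     3.04 127.36] [ 291  144   43   70 2832] [ 0.44188364 -0.13359435] 84.11617279052734 49.79621505737305 -56.58216857910156 eef [ 0.43947742 -0.13107332  0.19623031] t 13.0667
(array([ 0.0049, -0.001 ,  0.2563]), array([ 0.0004,  0.0009, -0.0045]))
M1 hsv [ 22.2    2.72 127.12] [ 290  143   45   71 2963] [ 0.44180768 -0.13364452] 85.49482727050781 51.79145812988281 -55.30141830444336 eef [ 0.43962337 -0.13102034  0.19645269] t 13.1167
(array([ 0.0048, -0.0007,  0.2566]), array([ 0.0003,  0.0007, -0.0189]))
[-5.37645076e-01 -2.13055584e-01  2.03844735e+00  7.36332993e-06
  1.31737608e+00  2.02799900e+00]
```

View pics/M1.png

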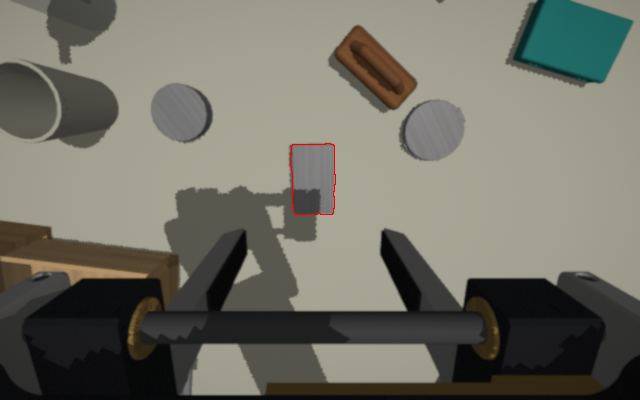

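The mask matches the medium tin cleanly at rows 143-214, columns 290-335. That is my tenth picture, so I'll work from numbers from here on.

Call:
send_rows(
  linear=[
    [0.005, -0.001, 0.03],
    [0.005, -0.001, 0.08],
    [0.005, -0.001, 0.13],
    [0.005, -0.001, 0.17],
    [0.005, -0.001, 0.21],
    [0.005, -0.001, 0.235],
    [0.005, -0.001, 0.248],
    [0.005, -0.001, 0.255],
    [0.005, -0.001, 0.255],
    [0.005, -0.001, 0.255],
  ],
  rot=[
    [0, 0, -0.006],
    [0, 0, -0.006],
    [0, 0, -0.006],
    [0, 0, -0.006],
    [0, 0, -0.006],
    [0, 0, -0.006],
    [0, 0, -0.006],
    [0, 0, -0.006],
    [0, 0, -0.006],
    [0, 0, -0.006],
  ],
)

```text
t: 14.0
eef_pos: [0.4433, -0.1348, 0.0068]
tcp_rot: [0.88, -0.474, 0.001, 0.0]
ft_force: [0.1, -0.0, -0.6]
width: 0.897
grasp_force: 0.0
```

Call:
send_rows(
  linear=[
    [0, 0, 0],
    [0, 0, 0],
    [0, 0, 0],
    [0, 0, 0],
    [0, 0, 0],
    [0, 0, 0],
  ],
  rot=[
    [0, 0, 0],
    [0, 0, 0],
    [0, 0, 0],
    [0, 0, 0],
    [0, 0, 0],
    [0, 0, 0],
  ],
  jaw=0.9,
  grip_force=20,
)

```text
t: 14.5
eef_pos: [0.4425, -0.1345, 0.0061]
tcp_rot: [0.88, -0.474, 0.0, 0.0]
ft_force: [-0.2, -0.6, 1.5]
width: 0.532
grasp_force: 20.0
```

```bash
python3 - <<'E'
from h import *
from rig import ctrl
s=ctrl.get_state();print(s["eef_pos"],s["width"]*94,s["grasp_force"],s["ft_force"],s["q"])
W=Ro.from_quat(s["tcp_rot"]).as_matrix();print("tin in tool",W.T@(np.array([.4418,-.1336,0])-s["eef_pos"]))
print(go(s,[.5684,.1618,.2],115))
E
```

```text
[ 0.4425012  -0.1345016   0.00605229] 50.026140757944866 19.994000494480133 [-0.23946976 -0.61260011  1.47636769] [-5.41006453e-01  1.03954661e-01  2.13644803e+00 -2.67480562e-05
  9.00737826e-01  2.01824098e+00]
tin in tool [-1.14117133e-03  9.08098569e-05  6.05180281e-03]
(array([-0.2375, -0.3575, -0.2586]), array([ 1.00e-04, -3.00e-04, -9.07e-01]))
```

Call:
send_rows(
  linear=[
    [0, 0, -0.02],
    [0, 0, -0.06],
    [0, 0, -0.11],
    [0, 0, -0.16],
    [0, 0, -0.21],
    [0, 0, -0.245],
    [0, 0, -0.2586],
  ],
  rot=[
    [0, 0, 0],
    [0, 0, 0],
    [0, 0, 0],
    [0, 0, 0],
    [0, 0, 0],
    [0, 0, 0],
    [0, 0, 0],
  ],
)

```text
t: 15.08
eef_pos: [0.4443, -0.1355, 0.2045]
tcp_rot: [0.88, -0.474, 0.004, 0.0]
ft_force: [-0.3, -0.8, 0.2]
width: 0.529
grasp_force: 20.0
```

Call:
send_rows(
  linear=[
    [-0.01, -0.015, 0],
    [-0.03, -0.045, 0],
    [-0.052, -0.079, 0],
    [-0.074, -0.113, 0],
    [-0.097, -0.147, 0],
    [-0.12, -0.182, 0],
    [-0.143, -0.217, 0],
    [-0.166, -0.252, 0],
    [-0.19, -0.288, 0],
    [-0.213, -0.324, 0],
    [-0.23, -0.35, 0],
    [-0.237, -0.361, 0],
  ],
  rot=[
    [0, 0, -0.05],
    [0, 0, -0.125],
    [0, 0, -0.2],
    [0, 0, -0.278],
    [0, 0, -0.356],
    [0, 0, -0.434],
    [0, 0, -0.512],
    [0, 0, -0.59],
    [0, 0, -0.668],
    [0, 0, -0.746],
    [0, 0, -0.824],
    [0, 0, -0.9],
  ],
)

```text
t: 16.08
eef_pos: [0.5704, 0.1656, 0.1975]
tcp_rot: [0.977, 0.215, -0.001, -0.0]
ft_force: [-0.1, -0.0, -1.1]
width: 0.53
grasp_force: 20.0
```

Call:
send_rows(
  linear=[
    [0, 0, 0],
    [0, 0, 0],
    [0, 0, 0],
    [0, 0, 0],
  ],
  rot=[
    [0, 0, -0.007],
    [0, 0, -0.007],
    [0, 0, -0.007],
    [0, 0, -0.007],
  ],
)

```text
t: 16.42
eef_pos: [0.5702, 0.162, 0.1992]
tcp_rot: [0.977, 0.215, -0.001, 0.0]
ft_force: [-0.4, -1.0, -1.0]
width: 0.53
grasp_force: 20.0
```

```bash
cat > held.py <<'E'
from h import *
from rig import ctrl
def held(h,half):
    """tool-x of held tin's centre, from its far top edge (tin underside h-? below TCP): strongest row gradient"""
    s=ctrl.get_state();c=ctrl.snapshot("wrist");W=Ro.from_quat(s["tcp_rot"]).as_matrix()
    hsv=cv2.cvtColor(c["img"],cv2.COLOR_RGB2HSV).astype(int);out=[]
    z=s["eef_pos"][2]+h;v0=proj(c,s["eef_pos"]+W@[half,0,-h],s)[0]
    for u in range(300,336,5):
        col=hsv[:,u,1];v=int(v0[1]);r=next(k for k in range(v+14,v-30,-1) if col[k]>60)
        out.append((W.T@(ray(c,(u,r+1),z,s)[0]-s["eef_pos"]))[0]-half)
    print("pred row",v0,"offsets mm",np.round(np.array(out)*1000,1));return s
E
python3 - <<'E'
from held import *
s=held(.017-.006,.043);print(s["eef_pos"],s["width"]*94,s["t"],s["ft_force"])
print(go(s,[.5707,.1631,.0415],115))
E
```

```text
Traceback (most recent call last):
  File "held.py", line 9, in held
    col=hsv[:,u,1];v=int(v0[1]);r=next(k for k in range(v+14,v-30,-1) if col[k]>60)
                                  ~~~~^^^^^^^^^^^^^^^^^^^^^^^^^^^^^^^^^^^^^^^^^^^^^
StopIteration
```

```bash
python3 - <<'E'
from h import *
from rig import ctrl
s=ctrl.get_state();c=ctrl.snapshot("wrist");W=Ro.from_quat(s["tcp_rot"]).as_matrix()
g=cv2.cvtColor(c["img"],cv2.COLOR_RGB2GRAY).astype(int);h=.011
v0=proj(c,s["eef_pos"]+W@[.0419,0,-h],s)[0];print(v0)
for u in(295,310,325,340):print(u,[int(x) for x in g[160:196,u]])
for r in(165,170,175,180):print(r,(W.T@(ray(c,(315,r),s["eef_pos"][2]+h,s)[0]-s["eef_pos"]))[0]-.043)
print(s["eef_pos"],go(s,[.5707,.1631,.0415],115))
E
```

```text
[312.0748606  180.02033134]
295 [87, 87, 87, 87, 87, 87, 87, 87, 87, 87, 87, 87, 87, 87, 87, 86, 87, 87, 86, 81, 71, 71, 77, 82, 85, 86, 87, 87, 87, 88, 88, 88, 88, 88, 88, 88]
310 [124, 163, 173, 171, 169, 173, 174, 171, 167, 168, 172, 171, 167, 168, 173, 174, 174, 175, 172, 152, 98, 71, 76, 81, 85, 85, 86, 87, 87, 87, 87, 88, 87, 87, 87, 87]
325 [178, 178, 178, 178, 178, 178, 178, 178, 178, 179, 179, 179, 179, 179, 179, 179, 179, 177, 169, 139, 90, 71, 77, 83, 86, 88, 89, 90, 90, 90, 90, 90, 90, 90, 90, 90]
340 [142, 150, 151, 151, 153, 153, 154, 159, 165, 172, 172, 170, 167, 167, 167, 167, 167, 166, 157, 131, 88, 71, 77, 82, 86, 88, 89, 89, 90, 90, 91, 90, 90, 90, 90, 90]
165 0.007395837543531958
170 0.004594309226523048
175 0.0017678867627126602
180 -0.0010837631396667657
[0.57041573 0.16202452 0.19947076] (array([ 0.0011, -0.0011,  0.2106]), array([-0.    ,  0.0004, -0.0017]))
```

Call:
send_rows(
  linear=[
    [0.001, -0.001, 0.03],
    [0.001, -0.001, 0.07],
    [0.001, -0.001, 0.11],
    [0.001, -0.001, 0.14],
    [0.001, -0.001, 0.17],
    [0.001, -0.001, 0.19],
    [0.001, -0.001, 0.2],
    [0.001, -0.001, 0.206],
    [0.001, -0.001, 0.2075],
    [0.001, -0.001, 0.2075],
    [0.001, -0.001, 0.2075],
    [0.001, -0.001, 0.2075],
  ],
  rot=[
    [0, 0, -0.001],
    [0, 0, -0.001],
    [0, 0, -0.001],
    [0, 0, -0.001],
    [0, 0, -0.001],
    [0, 0, -0.001],
    [0, 0, -0.001],
    [0, 0, -0.001],
    [0, 0, -0.001],
    [0, 0, -0.001],
    [0, 0, -0.001],
    [0, 0, -0.001],
  ],
)

```text
t: 17.52
eef_pos: [0.572, 0.164, 0.0454]
tcp_rot: [0.976, 0.217, 0.001, 0.0]
ft_force: [0.0, -0.3, -1.1]
width: 0.528
grasp_force: 20.0
```

Call:
send_rows(
  linear=[
    [0, 0, 0],
    [0, 0, 0],
    [0, 0, 0],
    [0, 0, 0],
    [0, 0, 0],
    [0, 0, 0],
  ],
  rot=[
    [0, 0, 0],
    [0, 0, 0],
    [0, 0, 0],
    [0, 0, 0],
    [0, 0, 0],
    [0, 0, 0],
  ],
)

```text
t: 18.02
eef_pos: [0.5711, 0.164, 0.0441]
tcp_rot: [0.976, 0.217, -0.0, -0.0]
ft_force: [0.3, -0.4, -1.3]
width: 0.528
grasp_force: 20.0
```

```bash
python3 - <<'E'
from h import *
from rig import ctrl
s=ctrl.get_state();print(s["eef_pos"],s["width"]*94,s["ft_force"],s["t"],go(s,[.5707,.1631,.042],115))
E
```

```text
[0.57106605 0.16398766 0.04411521] 49.65029139242993 [ 0.31695672 -0.38344435 -1.29203376] 18.0167 (array([-0.0009,  0.0009,  0.0028]), array([-0.   ,  0.   ,  0.001]))
```

Call:
send_rows(
  linear=[
    [-0.0008, 0.0008, 0],
    [-0.0008, 0.0008, 0.001],
    [-0.0008, 0.0008, 0.002],
    [-0.0008, 0.0008, 0.003],
    [-0.0008, 0.0008, 0.003],
    [-0.0008, 0.0008, 0.003],
  ],
  rot=[
    [0, 0, 0.001],
    [0, 0, 0.001],
    [0, 0, 0.001],
    [0, 0, 0.001],
    [0, 0, 0.001],
    [0, 0, 0.001],
  ],
)

```text
t: 18.52
eef_pos: [0.5709, 0.1632, 0.0421]
tcp_rot: [0.976, 0.216, 0.0, 0.0]
ft_force: [-1.0, -0.1, 1.1]
width: 0.529
grasp_force: 20.0
```

Call:
send_rows(
  linear=[
    [0, 0, 0],
    [0, 0, 0],
    [0, 0, 0],
    [0, 0, 0],
    [0, 0, 0],
  ],
  rot=[
    [0, 0, 0],
    [0, 0, 0],
    [0, 0, 0],
    [0, 0, 0],
    [0, 0, 0],
  ],
  jaw=0.25,
)

```text
t: 18.93
eef_pos: [0.5708, 0.1631, 0.0418]
tcp_rot: [0.976, 0.216, -0.0, 0.0]
ft_force: [-1.1, 0.4, 0.1]
width: 0.749
grasp_force: 0.0
```

Call:
send_rows(
  linear=[
    [0, 0, -0.02],
    [0, 0, -0.06],
    [0, 0, -0.11],
    [0, 0, -0.16],
    [0, 0, -0.195],
    [0, 0, -0.21],
    [0, 0, -0.21],
    [0, 0, -0.21],
  ],
  rot=[
    [0, 0, 0],
    [0, 0, 0],
    [0, 0, 0],
    [0, 0, 0],
    [0, 0, 0],
    [0, 0, 0],
    [0, 0, 0],
    [0, 0, 0],
  ],
)

```text
t: 19.6
eef_pos: [0.5704, 0.1631, 0.1983]
tcp_rot: [0.976, 0.216, -0.0, -0.0]
ft_force: [-0.7, -0.1, -0.5]
width: 0.751
grasp_force: 0.0
```

```bash
python3 - <<'E'
import meas
from meas import *
from rig import ctrl
s=ctrl.get_state();c=ctrl.snapshot("wrist")
g=cv2.cvtColor(c["img"],cv2.COLOR_RGB2GRAY).astype(int)
W=Ro.from_quat(s["tcp_rot"]).as_matrix()
f=np.array([np.cos(np.radians(25)),np.sin(np.radians(25)),0]);l=np.array([-f[1],f[0],0]);C=np.array([.5697,.1626,0])
for n,(a,b,z) in dict(L=(.05,.032,.036),M=(.043,.025,.053)).items():
    print(n,"pred front/back rows",proj(c,[C-f*a+[0,0,z],C+f*a+[0,0,z]],s).round(1).tolist(),"left/right",proj(c,[C+l*b+[0,0,z],C-l*b+[0,0,z]],s).round(1).tolist())
print("col300",[int(x) for x in g[132:156,300]],"|",[int(x) for x in g[212:234,300]])
print("col325",[int(x) for x in g[132:156,325]],"|",[int(x) for x in g[212:234,325]])
for v in(165,185,205):print(v,[int(x) for x in g[v,278:300]],"|",[int(x) for x in g[v,326:348]])
meas.SAT=35;tin(.036,C[:2],"LM")
s=ctrl.get_state();print(go(s,[.4408,-.4085,.2],83.2+90-180))
E
```

```text
L pred front/back rows [[312.9, 226.3], [312.8, 141.1]] left/right [[285.0, 185.3], [340.8, 185.3]]
M pred front/back rows [[312.9, 225.8], [312.8, 149.1]] left/right [[290.0, 188.8], [335.7, 188.8]]
col300 [99, 99, 98, 97, 96, 96, 97, 98, 95, 89, 80, 80, 87, 91, 87, 83, 83, 82, 84, 89, 86, 86, 87, 87] | [163, 163, 162, 162, 162, 162, 163, 162, 163, 163, 162, 162, 162, 155, 135, 105, 94, 94, 94, 95, 95, 94]
col325 [100, 99, 98, 97, 95, 93, 91, 90, 88, 83, 80, 81, 84, 85, 85, 84, 84, 83, 78, 82, 84, 87, 86, 86] | [166, 166, 166, 166, 166, 166, 165, 165, 165, 165, 166, 165, 164, 155, 129, 102, 94, 94, 95, 96, 95, 94]
165 [192, 192, 192, 192, 190, 173, 133, 114, 131, 140, 127, 100, 108, 133, 152, 162, 166, 165, 164, 165, 167, 167] | [117, 125, 136, 153, 159, 168, 175, 179, 174, 161, 152, 158, 169, 168, 158, 149, 161, 184, 193, 194, 194, 194]
185 [184, 183, 183, 183, 181, 170, 141, 117, 115, 136, 146, 130, 103, 110, 141, 160, 165, 164, 163, 164, 165, 165] | [171, 173, 172, 171, 169, 171, 175, 178, 171, 156, 154, 169, 174, 167, 154, 156, 175, 181, 182, 182, 181, 182]
205 [185, 185, 185, 185, 185, 185, 181, 164, 131, 131, 144, 138, 114, 117, 134, 151, 161, 163, 162, 162, 162, 163] | [169, 170, 169, 168, 167, 169, 174, 175, 166, 151, 152, 170, 174, 165, 147, 144, 163, 180, 184, 184, 184, 184]
LM hsv [ 10.     2.84 167.92] [ 286  141   57   85 4668] [0.5700213  0.16203456] 98.06292724609375 63.635154724121094 25.008296966552734 eef [0.56960348 0.1630365  0.19700816] t 19.65
(array([-0.4773,  0.6182, -0.0036]), array([-0.0024,  0.0021, -0.6467]))
```

Edges are within 0.5 mm of predicted, so the medium tin is centred. Next is the small tin.

Call:
send_rows(
  linear=[
    [-0.02, 0.026, 0],
    [-0.05, 0.065, 0],
    [-0.083, 0.107, 0],
    [-0.116, 0.15, 0],
    [-0.149, 0.193, 0],
    [-0.182, 0.236, 0],
    [-0.215, 0.278, 0],
    [-0.248, 0.321, 0],
    [-0.281, 0.364, 0],
    [-0.314, 0.407, 0],
    [-0.347, 0.45, 0],
    [-0.38, 0.492, 0],
  ],
  rot=[
    [0, 0, -0.03],
    [0, 0, -0.08],
    [0, 0, -0.13],
    [0, 0, -0.18],
    [0, 0, -0.24],
    [0, 0, -0.3],
    [0, 0, -0.36],
    [0, 0, -0.42],
    [0, 0, -0.48],
    [0, 0, -0.54],
    [0, 0, -0.6],
    [0, 0, -0.647],
  ],
)

```text
t: 20.7
eef_pos: [0.4666, -0.2928, 0.1968]
tcp_rot: [0.746, 0.666, -0.0, -0.002]
ft_force: [1.2, 0.6, -0.1]
width: 0.751
grasp_force: 0.0
```

```bash
python3 - <<'E'
from h import *
from rig import ctrl
s=ctrl.get_state();print(s["eef_pos"],go(s,[.4408,-.4085,.2],-6.8))
E
```

```text
[ 0.46660596 -0.29278244  0.19677526] (array([-0.1572, -0.0166, -0.0047]), array([-0.0021, -0.0016,  0.0028]))
```

Call:
send_rows(
  linear=[
    [-0.045, -0.005, 0],
    [-0.09, -0.01, 0],
    [-0.13, -0.014, 0],
    [-0.15, -0.016, 0],
    [-0.153, -0.016, 0],
    [-0.153, -0.016, 0],
    [-0.153, -0.016, 0],
    [-0.153, -0.016, 0],
  ],
  rot=[
    [0, 0, 0],
    [0, 0, 0],
    [0, 0, 0],
    [0, 0, 0],
    [0, 0, 0],
    [0, 0, 0],
    [0, 0, 0],
    [0, 0, 0],
  ],
)

```text
t: 21.37
eef_pos: [0.4435, -0.4025, 0.199]
tcp_rot: [0.747, 0.665, 0.0, -0.0]
ft_force: [-0.4, -0.4, 0.5]
width: 0.751
grasp_force: 0.0
```

```bash
python3 - <<'E'
import meas
from meas import *
for q in(13,20):
    meas.SAT=q;s,r=tin(.015,(.4408,-.4085),"S1");print(go(s,[*r[0],.004],r[3]+90))
# neighbours in tool frame at 1-frame: list other components near
W=Ro.from_quat(s["tcp_rot"]).as_matrix()
import pickle
t=pickle.load(open("s0.pkl","rb"))["top"]
for n,uv in dict(brush=(374,227),orange=(464,200),turq=(428,288)).items():print(n,W.T@(ray(t,uv,.02)[0]-s["eef_pos"]))
E
```

```text
S1 hsv [  7.2    3.12 138.84] [ 298  157   30   58 1629] [ 0.44175244 -0.40931622] 71.4925537109375 35.61100387573242 82.56040954589844 eef [ 0.44348851 -0.40250031  0.19896781] t 21.3667
(array([-0.0095, -0.0011,  0.2599]), array([-0.0003, -0.0006,  0.0086]))
S1 hsv [  8.4    3.04 138.4 ] [ 297  157   32   58 1713] [ 0.44194315 -0.40960913] 71.66180419921875 37.390499114990234 84.0587387084961 eef [ 0.44354043 -0.40267192  0.19924554] t 21.4167
(array([-0.0096, -0.001 ,  0.2603]), array([-0.0001, -0.0003, -0.0081]))
brush [ 0.13063025 -0.00950457  0.17930569]
orange [-0.10329554  0.09593797  0.17918245]
turq [-0.02702846 -0.15085984  0.17926001]
```

Call:
send_rows(
  linear=[
    [-0.009, -0.001, 0.03],
    [-0.009, -0.001, 0.08],
    [-0.009, -0.001, 0.13],
    [-0.009, -0.001, 0.17],
    [-0.009, -0.001, 0.21],
    [-0.009, -0.001, 0.24],
    [-0.009, -0.001, 0.252],
    [-0.009, -0.001, 0.2585],
    [-0.009, -0.001, 0.2585],
    [-0.009, -0.001, 0.2585],
  ],
  rot=[
    [0, 0, 0],
    [0, 0, 0],
    [0, 0, 0],
    [0, 0, 0],
    [0, 0, 0],
    [0, 0, 0],
    [0, 0, 0],
    [0, 0, 0],
    [0, 0, 0],
    [0, 0, 0],
  ],
)

```text
t: 22.3
eef_pos: [0.4424, -0.4117, 0.0071]
tcp_rot: [0.748, 0.664, -0.0, 0.001]
ft_force: [0.7, 0.2, -0.0]
width: 0.751
grasp_force: 0.0
```

Call:
send_rows(
  linear=[
    [0, 0, 0],
    [0, 0, 0],
    [0, 0, 0],
    [0, 0, 0],
    [0, 0, 0],
    [0, 0, 0],
  ],
  rot=[
    [0, 0, 0],
    [0, 0, 0],
    [0, 0, 0],
    [0, 0, 0],
    [0, 0, 0],
    [0, 0, 0],
  ],
  jaw=1,
  grip_force=20,
)

```text
t: 22.8
eef_pos: [0.4415, -0.4109, 0.0057]
tcp_rot: [0.748, 0.664, 0.0, 0.0]
ft_force: [-0.2, 0.2, 1.8]
width: 0.38
grasp_force: 20.0
```

```bash
python3 - <<'E'
from h import *
from rig import ctrl
s=ctrl.get_state();print(s["eef_pos"],s["width"]*94,s["grasp_force"],s["ft_force"],s["q"])
W=Ro.from_quat(s["tcp_rot"]).as_matrix();print("tin in tool",W.T@(np.array([.4418,-.4094,0])-s["eef_pos"]))
print(go(s,[.5697,.1626,.2],115))
E
```

```text
[ 0.44150133 -0.41094594  0.00572473] 35.739438288410184 20.0007301568985 [-0.23068716  0.21311832  1.80432253] [-9.37369783e-01  3.91853260e-01  1.77874588e+00  3.82039620e-05
  9.70689653e-01 -8.19114659e-01]
tin in tool [0.00157153 0.00011284 0.00572444]
(array([ 0.7795,  0.0796, -0.2592]), array([2.000e-04, 0.000e+00, 6.469e-01]))
```

Call:
send_rows(
  linear=[
    [0, 0, -0.02],
    [0, 0, -0.06],
    [0, 0, -0.11],
    [0, 0, -0.16],
    [0, 0, -0.21],
    [0, 0, -0.245],
    [0, 0, -0.2592],
  ],
  rot=[
    [0, 0, 0],
    [0, 0, 0],
    [0, 0, 0],
    [0, 0, 0],
    [0, 0, 0],
    [0, 0, 0],
    [0, 0, 0],
  ],
)

```text
t: 23.38
eef_pos: [0.4428, -0.4126, 0.2052]
tcp_rot: [0.748, 0.664, -0.0, 0.004]
ft_force: [-0.5, -1.4, -0.4]
width: 0.382
grasp_force: 20.0
```

Call:
send_rows(
  linear=[
    [0.02, 0.002, 0],
    [0.055, 0.006, 0],
    [0.1, 0.01, 0],
    [0.15, 0.015, 0],
    [0.2, 0.02, 0],
    [0.25, 0.026, 0],
    [0.3, 0.031, 0],
    [0.35, 0.036, 0],
    [0.4, 0.041, 0],
    [0.45, 0.046, 0],
    [0.5, 0.051, 0],
    [0.55, 0.056, 0],
  ],
  rot=[
    [0, 0, 0],
    [0, 0, 0],
    [0, 0, 0],
    [0, 0, 0],
    [0, 0, 0],
    [0, 0, 0],
    [0, 0, 0],
    [0, 0, 0],
    [0, 0, 0],
    [0, 0, 0],
    [0, 0, 0],
    [0, 0, 0],
  ],
)

```text
t: 24.38
eef_pos: [0.5297, -0.003, 0.1966]
tcp_rot: [0.748, 0.664, -0.001, -0.002]
ft_force: [0.9, -0.3, -1.2]
width: 0.378
grasp_force: 20.0
```

Call:
send_rows(
  linear=[
    [0.045, 0.005, 0],
    [0.09, 0.009, 0],
    [0.135, 0.013, 0],
    [0.17, 0.017, 0],
    [0.195, 0.019, 0],
    [0.21, 0.02, 0],
    [0.22, 0.021, 0],
    [0.228, 0.022, 0],
    [0.228, 0.022, 0],
    [0.228, 0.022, 0],
    [0.228, 0.022, 0],
    [0.228, 0.022, 0],
  ],
  rot=[
    [0, 0, 0.06],
    [0, 0, 0.13],
    [0, 0, 0.2],
    [0, 0, 0.27],
    [0, 0, 0.34],
    [0, 0, 0.41],
    [0, 0, 0.48],
    [0, 0, 0.55],
    [0, 0, 0.61],
    [0, 0, 0.647],
    [0, 0, 0.647],
    [0, 0, 0.647],
  ],
)

```text
t: 25.38
eef_pos: [0.5665, 0.1621, 0.1972]
tcp_rot: [0.976, 0.217, -0.002, -0.0]
ft_force: [0.2, -0.3, -0.1]
width: 0.383
grasp_force: 20.0
```

```bash
python3 - <<'E'
from h import *
from rig import ctrl
s=ctrl.get_state();c=ctrl.snapshot("wrist");W=Ro.from_quat(s["tcp_rot"]).as_matrix()
g=cv2.cvtColor(c["img"],cv2.COLOR_RGB2GRAY).astype(int);h=.015-.0057
v0=proj(c,s["eef_pos"]+W@[.036+.0016,0,-h],s)[0];print(v0,s["t"],s["width"]*94)
for u in(300,312,325):print(u,[int(x) for x in g[178:206,u]])
for r in(185,190,195):print(r,(W.T@(ray(c,(315,r),s["eef_pos"][2]+h,s)[0]-s["eef_pos"]))[0]-.036)
print(s["eef_pos"],go(s,[.5683,.1620,.0587],115))
E
```

```text
[312.09855582 186.78813595] 25.3833 36.00456002805785
300 [88, 87, 87, 88, 87, 87, 80, 70, 68, 75, 80, 82, 84, 84, 84, 84, 85, 85, 84, 85, 85, 84, 85, 84, 85, 84, 84, 85]
312 [168, 168, 168, 167, 167, 165, 146, 94, 69, 74, 81, 83, 85, 86, 85, 86, 85, 86, 85, 86, 86, 85, 85, 85, 85, 86, 86, 85]
325 [169, 169, 169, 169, 169, 166, 151, 105, 74, 76, 80, 82, 84, 83, 84, 83, 84, 84, 84, 84, 84, 83, 84, 84, 84, 84, 84, 83]
185 0.002682127186520153
190 -0.00025046101034744556
195 -0.003209944526746701
[0.56652466 0.16211931 0.19721935] (array([0.0028, 0.0015, 0.1847]), array([-0.0011,  0.0026,  0.0012]))
```

Call:
send_rows(
  linear=[
    [0.0014, 0.0012, 0.03],
    [0.0014, 0.0012, 0.07],
    [0.0014, 0.0012, 0.105],
    [0.0014, 0.0012, 0.135],
    [0.0014, 0.0012, 0.157],
    [0.0014, 0.0012, 0.17],
    [0.0014, 0.0012, 0.178],
    [0.0014, 0.0012, 0.1815],
    [0.0014, 0.0012, 0.1815],
    [0.0014, 0.0012, 0.1815],
  ],
  rot=[
    [0, 0, 0.001],
    [0, 0, 0.001],
    [0, 0, 0.001],
    [0, 0, 0.001],
    [0, 0, 0.001],
    [0, 0, 0.001],
    [0, 0, 0.001],
    [0, 0, 0.001],
    [0, 0, 0.001],
    [0, 0, 0.001],
  ],
)

```text
t: 26.27
eef_pos: [0.5705, 0.1614, 0.0649]
tcp_rot: [0.976, 0.216, 0.001, 0.0]
ft_force: [-0.1, -0.2, -1.0]
width: 0.38
grasp_force: 20.0
```

Call:
send_rows(
  linear=[
    [0, 0, 0],
    [0, 0, 0],
    [0, 0, 0],
    [0, 0, 0],
    [0, 0, 0],
    [0, 0, 0],
  ],
  rot=[
    [0, 0, 0],
    [0, 0, 0],
    [0, 0, 0],
    [0, 0, 0],
    [0, 0, 0],
    [0, 0, 0],
  ],
)

```text
t: 26.77
eef_pos: [0.5697, 0.1613, 0.0639]
tcp_rot: [0.976, 0.216, 0.0, 0.0]
ft_force: [-0.8, 0.0, -0.7]
width: 0.381
grasp_force: 20.0
```

```bash
python3 - <<'E'
from h import *
from rig import ctrl
s=ctrl.get_state();print(s["eef_pos"],s["width"]*94,s["ft_force"],s["t"],go(s,[.5678,.1617,.0587],115))
E
```

```text
[0.56972671 0.16132733 0.06390671] 35.80901893746844 [-0.83742132  0.01930433 -0.66062832] 26.7667 (array([-0.0021, -0.0015,  0.0069]), array([ 0.    , -0.0001, -0.001 ]))
```

Call:
send_rows(
  linear=[
    [-0.0021, -0.0015, 0],
    [-0.0021, -0.0015, 0.002],
    [-0.0021, -0.0015, 0.004],
    [-0.0021, -0.0015, 0.0055],
    [-0.0021, -0.0015, 0.0055],
    [-0.0021, -0.0015, 0.0055],
    [-0.0021, -0.0015, 0.0055],
  ],
  rot=[
    [0, 0, 0],
    [0, 0, 0],
    [0, 0, 0],
    [0, 0, 0],
    [0, 0, 0],
    [0, 0, 0],
    [0, 0, 0],
  ],
)

```text
t: 27.35
eef_pos: [0.5678, 0.1617, 0.0596]
tcp_rot: [0.976, 0.216, -0.0, 0.0]
ft_force: [0.3, 0.4, -0.2]
width: 0.378
grasp_force: 20.0
```

```bash
python3 - <<'E'
from h import *
from rig import ctrl
s=ctrl.get_state();print(s["eef_pos"],s["ft_force"],s["t"],go(s,[.5678,.1617,.0587],115))
E
```

```text
[0.5677982  0.16165418 0.05962154] [ 0.30784811  0.36998338 -0.19038546] 27.35 (array([ 0.    , -0.0001,  0.0012]), array([ 0.   ,  0.   , -0.001]))
```

Call:
send_rows(
  linear=[
    [0, 0, 0.0006],
    [0, 0, 0.0014],
    [0, 0, 0.0014],
    [0, 0, 0.0014],
  ],
  rot=[
    [0, 0, 0],
    [0, 0, 0],
    [0, 0, 0],
    [0, 0, 0],
  ],
)

```text
t: 27.68
eef_pos: [0.5679, 0.1617, 0.0588]
tcp_rot: [0.976, 0.216, 0.0, 0.0]
ft_force: [0.7, 0.4, 0.3]
width: 0.382
grasp_force: 20.0
```

Call:
send_rows(
  linear=[
    [0, 0, 0],
    [0, 0, 0],
    [0, 0, 0],
    [0, 0, 0],
    [0, 0, 0],
  ],
  rot=[
    [0, 0, 0],
    [0, 0, 0],
    [0, 0, 0],
    [0, 0, 0],
    [0, 0, 0],
  ],
  jaw=0.35,
)

```text
t: 28.1
eef_pos: [0.5678, 0.1617, 0.0586]
tcp_rot: [0.976, 0.216, -0.0, 0.0]
ft_force: [-0.5, -0.3, -0.5]
width: 0.648
grasp_force: 0.0
```

Call:
send_rows(
  linear=[
    [0, 0, -0.02],
    [0, 0, -0.06],
    [0, 0, -0.11],
    [0, 0, -0.15],
    [0, 0, -0.175],
    [0, 0, -0.185],
    [0, 0, -0.185],
    [0, 0, -0.185],
  ],
  rot=[
    [0, 0, 0],
    [0, 0, 0],
    [0, 0, 0],
    [0, 0, 0],
    [0, 0, 0],
    [0, 0, 0],
    [0, 0, 0],
    [0, 0, 0],
  ],
)

```text
t: 28.77
eef_pos: [0.5672, 0.1616, 0.1963]
tcp_rot: [0.976, 0.216, -0.001, -0.0]
ft_force: [-0.7, 0.2, -1.0]
width: 0.652
grasp_force: 0.0
```

```bash
cat > pile.py <<'E'
from h import *
from rig import ctrl
s=ctrl.get_state();c=ctrl.snapshot("wrist");cv2.imwrite("pics/pile.png",c["img"][:,:,::-1])
g=cv2.cvtColor(c["img"],cv2.COLOR_RGB2GRAY).astype(int)
f=np.array([np.cos(np.radians(25)),np.sin(np.radians(25)),0]);l=np.array([-f[1],f[0],0]);C=np.array([.5697,.1626,0])
for n,(a,b,z) in dict(L=(.05,.032,.036),M=(.043,.025,.053),S=(.036,.018,.068)).items():
    print(n,"front/back",proj(c,[C-f*a+[0,0,z],C+f*a+[0,0,z]],s)[:,1].round(1).tolist(),"left/right",proj(c,[C+l*b+[0,0,z],C-l*b+[0,0,z]],s)[:,0].round(1).tolist())
for u in(303,313,323):print("col",u,"134:",[int(x) for x in g[134:166,u]],"| 216:",[int(x) for x in g[216:232,u]])
for v in(175,190,205):print("row",v,"280:",[int(x) for x in g[v,280:306]],"| 322:",[int(x) for x in g[v,322:348]])
print(s["eef_pos"],s["t"])
E
python3 pile.py
```

```text
L front/back [224.1, 137.9] left/right [284.7, 341.0]
M front/back [223.5, 146.0] left/right [289.8, 335.9]
S front/back [222.2, 154.5] left/right [295.4, 330.2]
col 303 134: [98, 98, 98, 96, 89, 83, 83, 87, 87, 87, 86, 86, 84, 81, 81, 84, 86, 86, 87, 86, 84, 78, 77, 80, 82, 82, 83, 83, 82, 83, 84, 83] | 216: [161, 160, 161, 161, 160, 155, 149, 146, 122, 100, 95, 95, 95, 96, 96, 95]
col 313 134: [98, 99, 99, 96, 88, 82, 81, 84, 84, 84, 84, 83, 82, 79, 82, 85, 87, 88, 87, 87, 84, 80, 81, 84, 86, 86, 86, 86, 86, 86, 86, 86] | 216: [172, 171, 172, 172, 170, 165, 154, 145, 118, 98, 94, 95, 95, 96, 96, 95]
col 323 134: [95, 93, 92, 89, 84, 81, 82, 85, 85, 85, 86, 85, 83, 78, 80, 83, 85, 85, 85, 85, 82, 78, 81, 84, 85, 86, 87, 87, 87, 87, 86, 87] | 216: [173, 173, 173, 173, 171, 166, 152, 141, 113, 96, 95, 95, 96, 96, 96, 95]
row 175 280: [192, 192, 187, 167, 124, 111, 130, 144, 137, 106, 104, 130, 151, 161, 153, 128, 120, 130, 146, 156, 158, 160, 160, 159, 161, 164] | 322: [175, 174, 171, 168, 168, 170, 171, 163, 147, 150, 171, 179, 174, 162, 153, 160, 172, 171, 161, 160, 176, 187, 189, 189, 189, 189]
row 190 280: [192, 192, 192, 184, 161, 126, 118, 138, 148, 132, 104, 112, 141, 158, 150, 120, 103, 119, 143, 156, 160, 160, 160, 159, 161, 164] | 322: [175, 174, 170, 167, 168, 171, 170, 160, 146, 151, 170, 178, 173, 158, 156, 171, 176, 169, 159, 164, 185, 191, 191, 192, 192, 192]
row 205 280: [177, 177, 177, 177, 170, 148, 121, 134, 149, 143, 124, 127, 138, 142, 126, 113, 122, 125, 141, 155, 159, 161, 161, 160, 162, 164] | 322: [175, 174, 170, 168, 170, 171, 168, 156, 147, 155, 171, 176, 169, 155, 155, 172, 177, 167, 148, 138, 153, 171, 176, 176, 177, 176]
[0.56722313 0.16160481 0.19625767] 28.7667
```

The pile is centred to within about 0.5 mm. Now I'll push the drawer shut, with closed fingers on the front of the handle bar.

```bash
python3 - <<'E'
from h import *
from rig import ctrl
s=ctrl.get_state();print(s["eef_pos"],go(s,[.4195,.1273,.2],115),go(s,[.4195,.1273,.048],115))
E
```

```text
[0.56670184 0.16154322 0.19532008] (array([-0.1973, -0.0412, -0.0056]), array([-0.0007,  0.0019, -0.0011])) (array([-0.1967, -0.041 ,  0.1971]), array([-0.0007,  0.0019, -0.0011]))
```

Call:
send_rows(
  linear=[
    [-0.03, -0.006, 0],
    [-0.07, -0.015, 0],
    [-0.115, -0.024, 0],
    [-0.155, -0.032, 0],
    [-0.185, -0.038, 0],
    [-0.197, -0.041, 0],
    [-0.197, -0.041, 0.03],
    [-0.197, -0.041, 0.075],
    [-0.197, -0.041, 0.12],
    [-0.197, -0.041, 0.16],
    [-0.197, -0.041, 0.185],
    [-0.197, -0.041, 0.195],
  ],
  rot=[
    [0, 0, 0],
    [0, 0, 0],
    [0, 0, 0],
    [0, 0, 0],
    [0, 0, 0],
    [0, 0, 0],
    [0, 0, 0],
    [0, 0, 0],
    [0, 0, 0],
    [0, 0, 0],
    [0, 0, 0],
    [0, 0, 0],
  ],
  jaw=1,
)

```text
t: 29.82
eef_pos: [0.4164, 0.1271, 0.0461]
tcp_rot: [0.976, 0.216, -0.005, -0.001]
ft_force: [-0.7, 0.2, 0.5]
width: 0.008
grasp_force: 0.0
```

Call:
send_rows(
  linear=[
    [0, 0, 0],
    [0, 0, 0],
    [0, 0, 0],
    [0, 0, 0],
  ],
  rot=[
    [0, 0, 0],
    [0, 0, 0],
    [0, 0, 0],
    [0, 0, 0],
  ],
)

```text
t: 30.15
eef_pos: [0.4221, 0.1274, 0.0525]
tcp_rot: [0.976, 0.216, 0.001, 0.0]
ft_force: [-0.2, 0.1, 0.5]
width: 0.004
grasp_force: 0.0
```

```bash
python3 - <<'E'
from h import *
from rig import ctrl
s=ctrl.get_state();n=np.array([.9063,.4226])
print(s["eef_pos"],s["width"],s["ft_force"],"gap to handle",n@(np.array([.4499,.1415])-s["eef_pos"][:2]),go(s,[.4195,.1273,.05],115))
E
```

```text
[0.4220621  0.12737654 0.05249849] 0.00419069919976411 [-0.19454033  0.11327866  0.54895283] gap to handle 0.03119806692166652 (array([-0.0032, -0.0014,  0.0033]), array([ 0.0007, -0.0017, -0.001 ]))
```

Call:
send_rows(
  linear=[
    [0.0107, 0, 0.005],
    [0.0187, 0, 0.005],
    [0.0227, 0, 0.005],
    [0.026, 0, 0.005],
    [0.03, 0, 0.005],
    [0.0347, 0, 0.005],
    [0.04, 0, 0.005],
    [0.0467, 0, 0.005],
    [0.0547, 0, 0.005],
    [0.064, 0, 0.005],
    [0.0747, 0, 0.005],
    [0.0867, 0, 0.005],
  ],
  rot=[
    [0, 0, 0],
    [0, 0, 0],
    [0, 0, 0],
    [0, 0, 0],
    [0, 0, 0],
    [0, 0, 0],
    [0, 0, 0],
    [0, 0, 0],
    [0, 0, 0],
    [0, 0, 0],
    [0, 0, 0],
    [0, 0, 0],
  ],
)

```text
t: 31.15
eef_pos: [0.4803, 0.1551, 0.0472]
tcp_rot: [0.976, 0.216, -0.0, -0.0]
ft_force: [-1.4, 0.1, 1.9]
width: 0.007
grasp_force: 1.0
```

Call:
send_rows(
  linear=[
    [0.0133, 0, 0],
    [0.0267, 0, 0],
    [0.04, 0, 0],
    [0.0533, 0, 0],
    [0.0667, 0, 0],
    [0.08, 0, 0],
    [0.0933, 0, 0],
    [0.1067, 0, 0],
    [0.119, 0, 0],
    [0.129, 0, 0],
    [0.136, 0, 0],
    [0.14, 0, 0],
  ],
  rot=[
    [0, 0, 0],
    [0, 0, 0],
    [0, 0, 0],
    [0, 0, 0],
    [0, 0, 0],
    [0, 0, 0],
    [0, 0, 0],
    [0, 0, 0],
    [0, 0, 0],
    [0, 0, 0],
    [0, 0, 0],
    [0, 0, 0],
  ],
)

```text
t: 32.15
eef_pos: [0.5757, 0.1992, 0.0472]
tcp_rot: [0.976, 0.216, 0.0, 0.0]
ft_force: [-1.5, -0.1, 0.5]
width: 0.007
grasp_force: 0.9
```

```bash
python3 - <<'E'
from h import *
from rig import ctrl
s=ctrl.get_state();n=np.array([.9063,.4226])
print(s["eef_pos"],s["ft_force"],"handle moved",n@(s["eef_pos"][:2]-np.array([.4499,.1415]))+.0135)
E
```

```text
[0.57568722 0.19923202 0.04717975] [-1.49000057 -0.09328369  0.48910558] handle moved 0.15189851114713243
```

Call:
send_rows(
  linear=[
    [0.004, 0, 0],
    [0.008, 0, 0],
    [0.012, 0, 0],
    [0.0145, 0, 0],
    [0.016, 0, 0],
    [0.017, 0, 0],
    [0.018, 0, 0],
    [0.019, 0, 0],
    [0.02, 0, 0],
  ],
  rot=[
    [0, 0, 0],
    [0, 0, 0],
    [0, 0, 0],
    [0, 0, 0],
    [0, 0, 0],
    [0, 0, 0],
    [0, 0, 0],
    [0, 0, 0],
    [0, 0, 0],
  ],
)

```text
t: 32.9
eef_pos: [0.5885, 0.2052, 0.0473]
tcp_rot: [0.976, 0.216, -0.0, 0.0]
ft_force: [-1.2, -0.8, -0.9]
width: 0.004
grasp_force: 0.8
```

Call:
send_rows(
  linear=[
    [0.001, 0, 0],
    [0.002, 0, 0],
    [0.003, 0, 0],
    [0.003, 0, 0],
  ],
  rot=[
    [0, 0, 0],
    [0, 0, 0],
    [0, 0, 0],
    [0, 0, 0],
  ],
)

```text
t: 33.23
eef_pos: [0.5908, 0.2063, 0.0474]
tcp_rot: [0.976, 0.216, 0.0, -0.0]
ft_force: [-1.3, -0.8, -0.7]
width: 0.006
grasp_force: 0.6
```

Call:
send_rows(
  linear=[
    [0.001, 0, 0],
    [0.002, 0, 0],
    [0.002, 0, 0],
  ],
  rot=[
    [0, 0, 0],
    [0, 0, 0],
    [0, 0, 0],
  ],
)

```text
t: 33.48
eef_pos: [0.5922, 0.2069, 0.0474]
tcp_rot: [0.976, 0.216, 0.0, 0.0]
ft_force: [-1.1, 0.0, -1.1]
width: 0.006
grasp_force: 0.6
```

Call:
send_rows(
  linear=[
    [0.001, 0, 0],
    [0.002, 0, 0],
    [0.002, 0, 0],
  ],
  rot=[
    [0, 0, 0],
    [0, 0, 0],
    [0, 0, 0],
  ],
)

```text
t: 33.73
eef_pos: [0.5922, 0.2069, 0.0473]
tcp_rot: [0.976, 0.216, -0.002, 0.0]
ft_force: [-6.5, -3.2, 3.6]
width: 0.006
grasp_force: 3.6
```

Call:
send_rows(
  linear=[
    [0.001, 0, 0],
    [0.002, 0, 0],
    [0.002, 0, 0],
  ],
  rot=[
    [0, 0, 0],
    [0, 0, 0],
    [0, 0, 0],
  ],
)

```text
t: 33.98
eef_pos: [0.5923, 0.2069, 0.0473]
tcp_rot: [0.976, 0.216, -0.004, 0.001]
ft_force: [-10.0, -5.5, 7.0]
width: 0.006
grasp_force: 6.3
```

Call:
send_rows(
  linear=[
    [-0.005, 0, 0],
    [-0.015, 0, 0],
    [-0.03, 0, 0],
    [-0.06, 0, 0],
    [-0.09, 0, -0.03],
    [-0.09, 0, -0.08],
    [-0.09, 0, -0.13],
    [-0.09, 0, -0.18],
    [-0.09, 0, -0.22],
    [-0.09, 0, -0.24],
    [-0.09, 0, -0.24],
    [-0.09, 0, -0.24],
  ],
  rot=[
    [0, 0, 0],
    [0, 0, 0],
    [0, 0, 0],
    [0, 0, 0],
    [0, 0, 0],
    [0, 0, 0],
    [0, 0, 0],
    [0, 0, 0],
    [0, 0, 0],
    [0, 0, 0],
    [0, 0, 0],
    [0, 0, 0],
  ],
)

```text
t: 34.98
eef_pos: [0.534, 0.1797, 0.2281]
tcp_rot: [0.976, 0.216, 0.001, 0.0]
ft_force: [-1.2, -0.1, -0.4]
width: 0.004
grasp_force: 0.0
```

```bash
python3 - <<'E'
from h import *
from rig import ctrl
import pickle
s=ctrl.get_state();print(s["eef_pos"],s["t"])
c=ctrl.snapshot("wrist");g=cv2.cvtColor(c["img"],cv2.COLOR_RGB2GRAY).astype(int)
# front top edge vs unit edge along unit x, at two columns
f=np.array([.9063,.4226,0]);l=np.array([-.4226,.9063,0]);h=np.array([.5922,.2069,0])+f*.0135
for y in(.03,-.03):
    print("pred drawer front outer(.086) / unit edge(.098)",proj(c,[h+f*.035+l*y+[0,0,.086],h+f*.035+l*y+[0,0,.098],h+[0,0,.0675]+l*y],s).round(1).tolist())
u=int(proj(c,[h+f*.035+[0,0,.09]],s)[0,0]);v=int(proj(c,[h+f*.035+[0,0,.09]],s)[0,1]);print(u,v,g[v-20:v+60,u].tolist())
# bystanders: top image difference against the first picture
t=ctrl.snapshot("top");t0=pickle.load(open("s0.pkl","rb"))["top"]
d=cv2.absdiff(t["img"],t0["img"]).max(2)
m=cv2.morphologyEx((d>40).astype(np.uint8),cv2.MORPH_OPEN,np.ones((3,3),np.uint8));k,L,st,ce=cv2.connectedComponentsWithStats(m)
print([(x.tolist(),e.round().tolist()) for x,e in zip(st[1:],ce[1:])])
E
```

```text
[0.53401974 0.17974643 0.22805972] 34.9833
pred drawer front outer(.086) / unit edge(.098) [[281.8, 77.9], [280.5, 76.4], [284.4, 114.8]]
pred drawer front outer(.086) / unit edge(.098) [[342.7, 77.8], [343.9, 76.2], [340.3, 114.7]]
312 77 [134, 136, 138, 139, 139, 140, 142, 143, 145, 146, 147, 146, 143, 140, 140, 139, 136, 129, 112, 84, 70, 66, 67, 66, 66, 66, 63, 60, 67, 82, 90, 90, 92, 91, 91, 91, 91, 90, 91, 91, 91, 91, 91, 90, 91, 91, 91, 91, 91, 91, 90, 87, 84, 94, 107, 119, 130, 136, 134, 127, 118, 106, 93, 90, 91, 91, 92, 91, 91, 91, 92, 91, 92, 92, 92, 92, 92, 93, 105, 135]
[([104, 111, 115, 289, 18445], [151.0, 245.0]), ([220, 134, 6, 4, 19], [223.0, 136.0]), ([207, 152, 13, 12, 116], [213.0, 157.0]), ([351, 154, 43, 31, 895], [372.0, 169.0]), ([176, 158, 29, 17, 173], [189.0, 166.0]), ([159, 167, 3, 3, 9], [160.0, 168.0]), ([304, 214, 36, 32, 642], [321.0, 229.0]), ([409, 223, 30, 17, 404], [424.0, 231.0]), ([0, 271, 103, 100, 4449], [43.0, 325.0]), ([229, 345, 35, 15, 339], [245.0, 353.0]), ([83, 377, 27, 23, 333], [96.0, 389.0]), ([0, 386, 15, 14, 126], [5.0, 394.0])]
```

```bash
python3 -c "
from rig import ctrl
print(ctrl.finish_job())"
```

```text
the job is handed in; nothing more can be done
None
```

The three tins are piled in the drawer's wide bay, largest at the bottom and smallest on top. The drawer is pushed shut against its stop. Before closing, the pile was centred to within about 0.5 mm; I couldn't see inside once it was shut. Apart from the tins and the drawer, the before-and-after pictures show only the arm and its shadows moved, and the job was handed in at about 35 s.

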